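# Close down the stamping desk for the night

### The arm

A 6-joint arm with a two-finger parallel gripper is mounted at the origin on a cart in front of the work surface, level with it; the furniture and walls round the work are solid. World frame = base frame: x ahead of the robot, y to its left, z up, the work surface at z = 0. Lengths are in m, angles in degrees, forces in N, time in s.
With the tool pointing down it reaches from about 0.4 to 0.825 m from the base axis. Payload 7 kg.
Tool frame: the origin (TCP) lies at the very end of the fingers, on their centre line; the grasp point (between the pads) lies 19 mm behind it (ctrl.tcp_to_grasp is the distance from the TCP to the grasp point, in m); z points along the fingers, y is the direction in which the jaws open and shut (so a half turn about z gives the same grasp; the last joint's range is limited). The gripper opens to 88 mm and grips with 3 to 60 N. Pads are 19 mm wide; open, the fingers measure 130 mm over their backs; the gripper's body (78 mm by 193 mm) begins 47 mm behind the grasp point.
Start: joints at [-46.576, 20.546, 0.682, 0, -70.136, -16.507], TCP at [0.306, -0.602, 0.227] pointing down, gripper open.
Joint ranges: [-176.03, 176.03], [-82.01, 121.73], [-58.28, 71.71], [-173.87, 95.51], [-174.79, -0.11], [-173.66, 173.66]. Speed limits (degrees/s): [136.94, 136.94, 172.46, 180, 180, 180].

### API

Orientations are given as [roll, pitch, yaw] about the fixed x, y, z axes, in that order (R = Rz(yaw) Ry(pitch) Rx(roll)).
In Python, from plant import ctrl gives the robot as it stands.
- The arm moves only by the tool jog_arm, never from a script. Its argument "commands" is a list of rows, each an object of numbers: "x", "y", "z": the shift along the tool's x, y, z in cm; "roll": the turn about the tool's z in rad. In form: [{"x": .., "y": .., "z": .., "roll": ..}, ...]. A call has 1 to 12 rows; each row shifts and turns the commanded pose from where the row before left it, along the tool's axes as they then stand; what a row does not reach is not made up. A row lasts 1/10 s, in which the tool goes at most 50 mm and 8.59 degrees, less where a joint would pass 70% of its speed; a pose out of reach is approached as far as the arm can. A call is refused whole if a number of a shift passes 5 or a number of a turn 0.15, either way. A call with a gripper value outside its range is refused whole. "gripper" is the finger opening in cm, from 0 to 8.76, set as the call begins (left out, the last holds). The fingers move at their own pace and stop on an object; the grip force is fixed at half the most. Time passes only in rows, so rows that do not move let the fingers close. It gives the time, the measured TCP pose, the force and the opening at its end, in the units of the state.
- ctrl.get_obs(): the state, without advancing time (a new reading comes with each control period).
- ctrl.snapshot(name): name is "side" or "top" or "wrist"; returns a dict with "image" (384x512x3 uint8, red, green, blue), "mtx" (3x3 intrinsics, pixels), "k1" (the pictures are not rectified: a ray, as slopes to the right and down, at radius r is drawn at 1 + k1 r^2 times it, then the intrinsics apply), "position" and "orientation" of the camera in the world; the wrist camera has in their place "hand_eye" (4x4, takes a point from camera to tool coordinates, whose origin is the TCP and whose axes are the flange's). Camera axes: x right, y up, looking along -z (the intrinsics and any distortion apply to the point x, -y, -z); pixel columns grow to the right and rows downward; lengths in m; the calibration is good to about 2 mm. A picture is of the moment at which its call begins: read the wrist's pose just before it. There is no depth.
- ctrl.close_job(): hands the job in, once; it reports no verdict.
Trained networks look in the newest picture that a camera, given by its name, has taken for a name from the list of things; names that differ only in an ending like _2 or _b are one class to them, and where a whole thing is asked for, a point or a joint stands for the part that bears it (a point fixed in the world has none). Each returns a list of dicts, best first, with "confidence" (0 to 1); they miss things now and then, are a little off and sometimes report something else, mostly with a low value. They report only what shows in the picture. A call takes as long as a camera call. They do not tell look-alikes from the thing itself.
- ctrl.search_frame(camera, query): "position" ([column, row] as shares, 0 to 1, of the picture: columns of its width, rows of its height, amid what is visible of it).
- ctrl.regions_of(camera, query): "mask" (384x512 bool, what is visible of it) and "position" ([column, row] as shares, 0 to 1, of the picture: columns of its width, rows of its height, amid what is visible of it).
The state is a dict: "clock": time; "joint_pos": joint angles; "qvel": joint speeds; "tau": joint torques, N m; "tool_pos": TCP position; "orientation": TCP orientation; "force": force on the tool from outside, world axes, zero at the start; "moment": the same for the moment, N m; "opening": finger opening in m.
Only numpy, scipy, OpenCV 4.12 (cv2) and the standard library are available. Lean on these libraries where they do the work, as an engineer would, in place of code of your own. Each camera call takes 0.05 s, during which the arm holds its last target.

### The job

Closing time at the stamping desk. Stand every toppled rubber stamp upright on its rubber face in the wooden stamp tray with the ones already standing there; roll the date machine's day wheel towards you until its red mark is level with the red pointers, then press the machine's cover down until the catch clicks and holds it; and press the lids of both ink pads down until they snap shut, so that the pads do not dry out. Leave the rest of the desk as it is.

Things in the scene. Friction and masses are not known exactly. Their poses are not given: they have to be found in the camera images.
- stamp_tray: shallow wooden tray (a lane), 370 mm long (x) x 150 mm wide (y), fixed. Origin: centre of its underside on the worktop; x points away from the robot, turned at most 0.15 rad. Rubber floor at z = 6 mm; lips 6 mm thick all round rise to z = 10 mm. Five places 68 mm apart along x, the middle one at x = 0; each stamp present starts at one of them, its base at y = -38 to -26 mm
- stamp_a: rubber stamp, light wooden handle, 84 mm tall, about 50 g; may be absent. Origin: centre of the rubber face (underside of the base); z runs up the handle. Base 22 (x) x 44 (y) x 22 (z) mm, then the round handle: slim neck, widening to a knob 28 mm across at z = 60 to 78. At first it lies on its side across the tray (-x face down), handle to the left
- stamp_b: rubber stamp, dark turned wooden handle, 80 mm tall, about 70 g; may be absent. Same frame as stamp_a; base block 26 x 50 x 22 mm, knob 30 mm across at z = 57 to 74. At first it lies on its side across the tray, handle to the left
- stamp_c: rubber stamp, light turned wooden handle, 86 mm tall, about 80 g; may be absent. Same frame as stamp_a; base block 30 x 36 x 22 mm, knob 28 mm across at z = 62 to 80. At first it lies on its side across the tray, handle to the left. Of stamp_a, stamp_b and stamp_c two or three are present
- stamp_d: rubber stamp with a red handle, 77 mm tall, same frame; base 18 x 34 x 22 mm, knob 27 mm across. It already stands upright in the tray
- stamp_e: second rubber stamp with a dark handle, the same as stamp_b, 80 mm tall. It already stands upright in the tray
- date_machine: desk date-stamping machine, light grey, fixed: 200 x 130 mm, deck (top of its head) at z = 75 mm. Origin: centre of its underside; front (paper slot, catch) faces -x of its frame, roughly to the robot. The catch block stands at the front of the deck, x = -83 to -71 mm, |y| < 28 mm, up to z = 92 mm; a flat ribbon cassette reaches z = 82 mm from x = 6 to 52 mm
- day_wheel (a joint): angle of the day wheel, rad. It grows as the top of the wheel is rolled towards the robot (machine's -x) and is 0 when the wheel's red mark is on top, level with the red pointers on the deck at both sides. It starts between -2.0 and -0.8, mark on the far side. Light friction (about 1 N at the rim); it stays where it is left; stops at -2.8 and 1.5
- wheel_top (a point): highest point of the day wheel, 84 mm above the worktop; axes as the machine's. The wheel is a black knurled disc, radius 22 mm, 10 mm wide, axle along the machine's y; only its top 9 mm stands out of a slot in the deck, so it cannot be pinched: lay a fingertip on its top and draw it along
- machine_cover (a joint): opening angle of the date machine's dark blue housing cover, rad: 0 shut and caught, 1.75 fully open (a little past upright). Starts at 1.6 to 1.75. A weak spring lifts it (about 1 N at its edge), so it rises again unless the catch has clicked; the sprung catch takes about 7 N at the front edge in the last 8 mm of travel (0.065 rad)
- cover_hinge (a point): middle of the cover's hinge line at the rear of the deck, 78 mm above the worktop; axes as the machine's, hinge along y. The cover is a shallow dish 128 mm long (from the hinge to its front edge), 126 mm wide and 24 mm high over the hinge line when shut
- cover_edge (a point): point to press: on the outer (top) face of the cover, on its middle line, 120 mm from the hinge line and 24 mm above it when shut. Its axes turn with the cover: z is the outward normal of the top face, x points to the hinge. While the cover stands open its outer face looks away from the robot, so it is swung over by pushing there from behind
- pad_a: ink-pad tin, dark blue, 86 (x) x 120 (y) mm, 19 mm high when shut, fixed to the desk. Origin: centre of its underside; front faces -x of its frame, roughly towards the robot; lid hinged at the back
- pad_a_lid (a joint): opening angle of pad_a's lid, rad: 0 shut and snapped, 1.83 fully open; starts at 0.7 to 1.35. A stiff hinge (about 0.6 N at the edge) holds it where it is left. A steel tongue at the middle of the front edge snaps over a sprung roller in the last 6 mm (0.08 rad) of travel; that takes about 6 N at the front edge
- pad_a_hinge (a point): middle of pad_a's hinge line, 42 mm behind its centre, 11 mm above the worktop; axes as the tin's, hinge along y
- pad_a_edge (a point): front edge of pad_a's lid on its outer (top) face, middle of the edge: 81 mm from the hinge line and 8 mm above it when shut. Its axes turn with the lid: z is the outward normal of the top face, x points to the hinge
- pad_b: second ink-pad tin, the same as pad_a
- pad_b_lid (a joint): opening angle of pad_b's lid, same values as pad_a_lid
- pad_b_hinge (a point): middle of pad_b's hinge line, as for pad_a
- pad_b_edge (a point): front edge of pad_b's lid, as for pad_a
- label_roll: bystander: white roll of labels, 66 mm across, 40 mm high, loose; leave it alone
- glue_jar: bystander: jar of glue with a red cap, 56 mm across, 95 mm high, loose; leave it alone
Not all that is in view belongs to the job. Leave any orange look-alike of the stamp_c alone.

How it is judged (in metres and radians):
On the way, in this order (a step that is already met when the one before it is completed fails the run):
1. the day wheel's red mark is level with the pointers, the cover being still open (value of joint day_wheel between -0.17 and 0.17 rad and value of joint machine_cover above 0.5 rad), for 0.2 s.
2. the date machine's cover is down and the catch holds it (value of joint day_wheel between -0.17 and 0.17 rad and value of joint machine_cover below 0.03 rad), for 0.2 s.
At the end, for the whole second after the job is handed in: Every stamp present stands upright (tilt under 0.12 rad) at rest on the tray floor within its lips; day wheel within 0.17 rad of its mark; machine cover caught shut (under 0.03 rad); both ink-pad lids snapped shut (under 0.035 rad) (all of step 2 and angle between each of stamp_a, stamp_b, stamp_c, stamp_d, stamp_e's own z axis and vertical below 0.12 rad and z of stamp_a in the frame of stamp_tray between 0.002 and 0.014 m and x of stamp_a in the frame of stamp_tray between -0.176 and 0.176 m and y of stamp_a in the frame of stamp_tray between -0.066 and 0.066 m and linear speed of each of stamp_a, stamp_b, stamp_c, stamp_d, stamp_e below 0.03 m/s and z of stamp_b in the frame of stamp_tray between 0.002 and 0.014 m and x of stamp_b in the frame of stamp_tray between -0.176 and 0.176 m and y of stamp_b in the frame of stamp_tray between -0.066 and 0.066 m and z of stamp_c in the frame of stamp_tray between 0.002 and 0.014 m and x of stamp_c in the frame of stamp_tray between -0.176 and 0.176 m and y of stamp_c in the frame of stamp_tray between -0.066 and 0.066 m and z of stamp_d in the frame of stamp_tray between 0.002 and 0.014 m and x of stamp_d in the frame of stamp_tray between -0.176 and 0.176 m and y of stamp_d in the frame of stamp_tray between -0.066 and 0.066 m and z of stamp_e in the frame of stamp_tray between 0.002 and 0.014 m and x of stamp_e in the frame of stamp_tray between -0.176 and 0.176 m and y of stamp_e in the frame of stamp_tray between -0.066 and 0.066 m and value of joint each of pad_a_lid, pad_b_lid below 0.035 rad); the robot touches nothing.
It fails at once if the label roll is pushed aside (moved more than 50 mm) (distance of label_roll from where it was at the start of the episode above 0.05 m).
It fails at once if the glue jar is pushed aside (moved more than 50 mm) (distance of glue_jar from where it was at the start of the episode above 0.05 m).
Of stamp_a, stamp_b, stamp_c only 2 to 3 are there at a start; the rules pass over those that are not, and their reading is None.
At some moment in a run one of stamp_a, stamp_b, stamp_c may be knocked a few centimetres aside while the robot is not near it.
Once in a run the grip may slacken for a moment while it holds something.
It also fails if it takes over 210 s, if anything falls off the work surface, if the arm or the gripper's body presses on something with over 40 N, if the wrist force passes 120 N, or if a joint passes its speed limit or range.

## Working session

There is one attempt and no reset: what is moved stays moved. The work goes in short steps, Python scripts to look and compute and a tool call to move; the robot and the scene stay as the last step left them, time stands still between calls to the robot, and variables do not carry over. Pictures are saved under pics/ and viewed, and the job is handed in when it is done.

Besides the shell and the picture viewer there is one more tool, called after "Request:" as name(argument=value, ...) on one line, values as JSON. jog_arm: Moves the arm, as the interface text tells. Its arguments: {"type":"object","properties":{"commands":{"type":"array"},"gripper":{"type":"number"}},"required":["commands"]}

```bash
ls -la; mkdir -p pics
python3 - <<'E'
from plant import ctrl
import cv2
print(ctrl.get_obs())
for n in ["side","top","wrist"]:
    s=ctrl.snapshot(n)
    print(n,{k:v for k,v in s.items() if k!="image"})
    cv2.imwrite(f"pics/{n}0.png",s["image"][:,:,::-1])
E
```

```text
total 12
drwxr-xr-x  3 agent agent 4096 Dec  6 09:07 .
drwxr-xr-x 23 root  root  4096 Dec  6 09:07 ..
drwxr-xr-x  2 agent agent 4096 Dec  6 09:07 pics
{'clock': 0.0, 'joint_pos': array([-4.65754110e+01,  2.05882163e+01,  6.31920135e-01, -2.15508262e-02,
       -7.01349720e+01, -1.65052464e+01]), 'qvel': array([ 0.01346444, -0.04499225, -0.00370711, -0.04057108,  0.07245999,
       -0.03613426]), 'tau': array([ 6.93874408e-04, -5.82723820e+01,  2.93064505e+01,  6.99728027e+00,
        7.11413290e-03, -1.39850308e-04]), 'tool_pos': array([ 0.30532928, -0.60142736,  0.22564043]), 'orientation': array([ 1.79906736e+02, -6.50787152e-03, -1.53087991e+02]), 'force': array([ 0.79903417, -0.30629419, -0.53998375]), 'moment': array([ 0.0114022 , -0.02781812, -0.00724576]), 'opening': 0.0877022971850676}
side {'mtx': array([[348.98899971,   0.        , 253.71102353],
       [  0.        , 348.98899971, 184.98784557],
       [  0.        ,   0.        ,   1.        ]]), 'k1': 0.025984410193424626, 'position': array([0.56208481, 0.95959569, 0.59222636]), 'orientation': array([ 63.87901657,  -0.58
[... 196 characters left out ...]
 -0.09892095353131368, 'position': array([ 0.4289416 , -0.0252939 ,  1.22043171]), 'orientation': array([  5.92336549,   0.78498866, -90.20281524])}
wrist {'mtx': array([[268.92739752,   0.        , 252.79220888],
       [  0.        , 268.92739752, 193.19554685],
       [  0.        ,   0.        ,   1.        ]]), 'k1': -0.020312309110314945, 'hand_eye': array([[ 6.47130478e-04,  9.54336269e-01,  2.98733773e-01,
         8.13224967e-02],
       [ 9.99999791e-01, -6.17502912e-04, -1.93566724e-04,
        -1.40768360e-03],
       [-2.58771340e-07,  2.98733835e-01, -9.54336469e-01,
        -1.58210540e-01],
       [ 0.00000000e+00,  0.00000000e+00,  0.00000000e+00,
         1.00000000e+00]])}
```

View pics/top0.png

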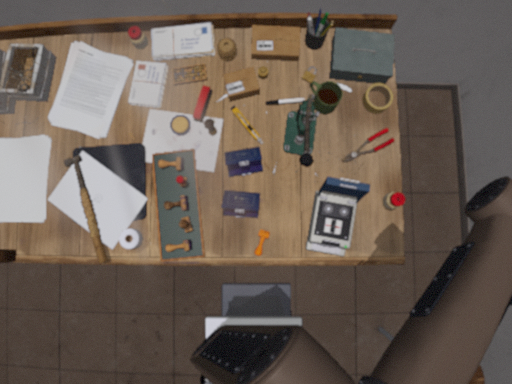

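View pics/side0.png

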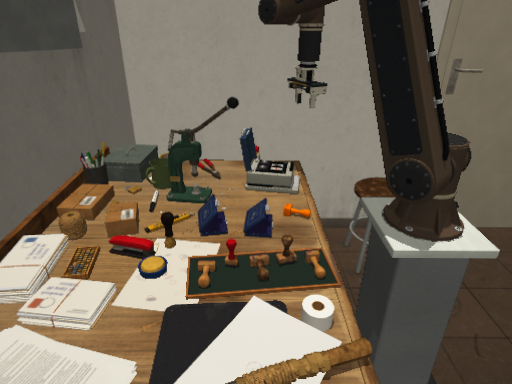

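View pics/wrist0.png

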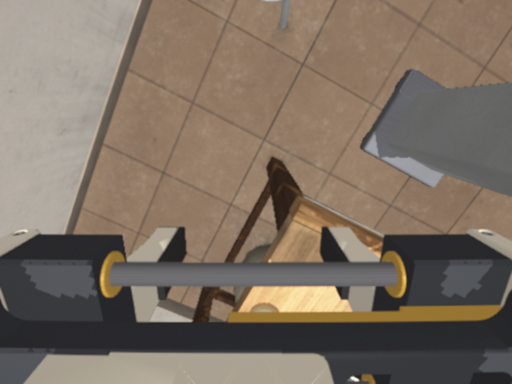

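```bash
cat > h.py <<'E'
from plant import ctrl
import numpy as np, cv2
from scipy.spatial.transform import Rotation as Ro
np.set_printoptions(precision=4,suppress=True)
def Rm(rpy): return Ro.from_euler('xyz',rpy,degrees=True).as_matrix()
def cam(s,obs=None):
    if 'hand_eye' in s:
        T=np.eye(4);T[:3,:3]=Rm(obs['orientation']);T[:3,3]=obs['tool_pos']
        C=T@s['hand_eye'];R,p=C[:3,:3],C[:3,3]
    else: R,p=Rm(s['orientation']),np.array(s['position'])
    return dict(R=R,p=p,K=s['mtx'],k1=s['k1'])
def proj(c,X):
    X=np.atleast_2d(X);q=(X-c['p'])@c['R']
    u=q[:,0]/-q[:,2];v=-q[:,1]/-q[:,2]
    f=1+c['k1']*(u*u+v*v)
    return np.c_[c['K'][0,0]*u*f+c['K'][0,2],c['K'][1,1]*v*f+c['K'][1,2]]
def ray(c,uv):
    uv=np.asarray(uv,float)
    d=np.array([(uv[0]-c['K'][0,2])/c['K'][0,0],(uv[1]-c['K'][1,2])/c['K'][1,1]])
    s=d.copy()
    for _ in range(20): s=d/(1+c['k1']*(s@s))
    v=c['R']@np.array([s[0],-s[1],-1]);return c['p'],v/np.linalg.norm(v)
def onz(c,uv,z):
    p,v=ray(c,uv);return p+v*(z-p[2])/v[2]
def tri(c1,u1,c2,u2):
    p,v=ray(c1,u1);q,w=ray(c2,u2)
    A=np.c_[v,-w];t=np.linalg.lstsq(A,q-p,rcond=None)[0]
    a=p+v*t[0];b=q+w*t[1];return (a+b)/2,np.linalg.norm(a-b)
def snap(n,save=None,crop=None,scale=1):
    o=ctrl.get_obs();s=ctrl.snapshot(n);im=s['image'][:,:,::-1].copy()
    if save:
        k=im
        if crop: x0,y0,x1,y1=crop;k=im[y0:y1,x0:x1]
        if scale!=1:k=cv2.resize(k,None,fx=scale,fy=scale,interpolation=cv2.INTER_CUBIC)
        cv2.imwrite('pics/'+save,k)
    return im,cam(s,o),o
E
python3 - <<'E'
from h import *
im,ct,_=snap('top');im2,cs,_=snap('side')
a=cv2.resize(im[140:270,140:270],None,fx=4.5,fy=4.5,interpolation=cv2.INTER_CUBIC);cv2.imwrite('pics/t1.png',a)
a=cv2.resize(im[140:270,200:360],None,fx=4.5,fy=4.5,interpolation=cv2.INTER_CUBIC);cv2.imwrite('pics/t2.png',a)
a=cv2.resize(im2[220:320,180:340],None,fx=5,fy=5,interpolation=cv2.INTER_CUBIC);cv2.imwrite('pics/s1.png',a)
a=cv2.resize(im2[120:240,180:320],None,fx=5,fy=5,interpolation=cv2.INTER_CUBIC);cv2.imwrite('pics/s2.png',a)
for q in ["stamp_tray","stamp_a","stamp_b","stamp_c","stamp_d","stamp_e","date_machine","day_wheel","wheel_top","machine_cover","cover_hinge","cover_edge","pad_a","pad_a_lid","pad_a_hinge","pad_a_edge","label_roll","glue_jar"]:
    for c in ("top","side"):
        r=ctrl.search_frame(c,q)
        print(q,c,[(round(float(d['confidence']),2),np.round(np.array(d['position'])*[512,384],1).tolist()) for d in r[:4]])
E
```

```text
stamp_tray top [(0.96, [177.7, 208.9])]
stamp_tray side [(0.93, [255.2, 276.5]), (0.66, [285.7, 250.8])]
stamp_a top [(0.68, [179.0, 162.4]), (0.5, [178.5, 204.8]), (0.47, [178.8, 245.4]), (0.43, [258.5, 242.9])]
stamp_a side [(0.83, [262.0, 263.2]), (0.83, [229.7, 254.9]), (0.76, [285.6, 253.3]), (0.71, [314.8, 261.0])]
stamp_b top [(0.68, [179.0, 162.4]), (0.5, [178.5, 204.8]), (0.47, [178.8, 245.4]), (0.43, [258.5, 242.9])]
stamp_b side [(0.83, [262.0, 263.2]), (0.83, [229.7, 254.9]), (0.76, [285.6, 253.3]), (0.71, [314.8, 261.0])]
stamp_c top [(0.68, [179.0, 162.4]), (0.5, [178.5, 204.8]), (0.47, [178.8, 245.4]), (0.43, [258.5, 242.9])]
stamp_c side [(0.83, [262.0, 263.2]), (0.83, [229.7, 254.9]), (0.76, [285.6, 253.3]), (0.71, [314.8, 261.0])]
stamp_d top [(0.68, [179.0, 162.4]), (0.5, [178.5, 204.8]), (0.47, [178.8, 245.4]), (0.43, [258.5, 242.9])]
stamp_d side [(0.83, [262.0, 263.2]), (0.83, [229.7, 254.9]), (0.76, [285.6, 253.3]), (0.71, [314.8, 261.0])]
stamp_e top [(0.68, [179.0, 162.4]), (0.5, [178.5, 204.8]), (0.47, [178.8, 245.4]), (0.43, [258.5, 242.9])]
stamp_e side [(
[... 647 characters left out ...]
)]
cover_edge top [(0.94, [346.7, 185.6]), (0.67, [242.7, 200.8]), (0.4, [130.9, 235.6])]
cover_edge side [(0.91, [248.7, 148.7])]
pad_a top [(0.86, [241.2, 203.6]), (0.75, [243.9, 160.0])]
pad_a side [(0.78, [211.0, 221.3]), (0.69, [259.5, 219.5])]
pad_a_lid top [(0.88, [241.5, 155.1]), (0.55, [330.8, 222.0])]
pad_a_lid side [(0.69, [204.9, 206.8])]
pad_a_hinge top [(0.82, [246.5, 161.4])]
pad_a_hinge side [(0.96, [212.1, 218.5])]
pad_a_edge top [(0.95, [241.3, 154.1])]
pad_a_edge side [(0.75, [207.3, 213.4]), (0.32, [257.0, 152.8]), (0.16, [286.5, 252.1])]
label_roll top [(0.75, [129.2, 238.8])]
label_roll side [(0.91, [319.8, 312.9])]
glue_jar top [(0.82, [390.5, 201.5])]
glue_jar side []
```

View pics/t1.png

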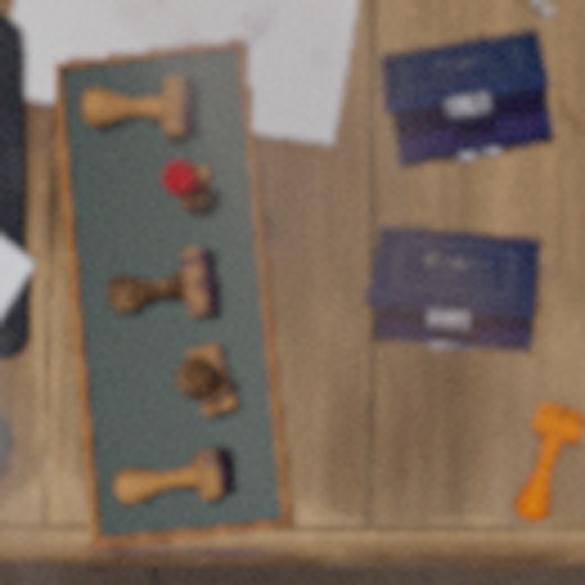

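View pics/t2.png

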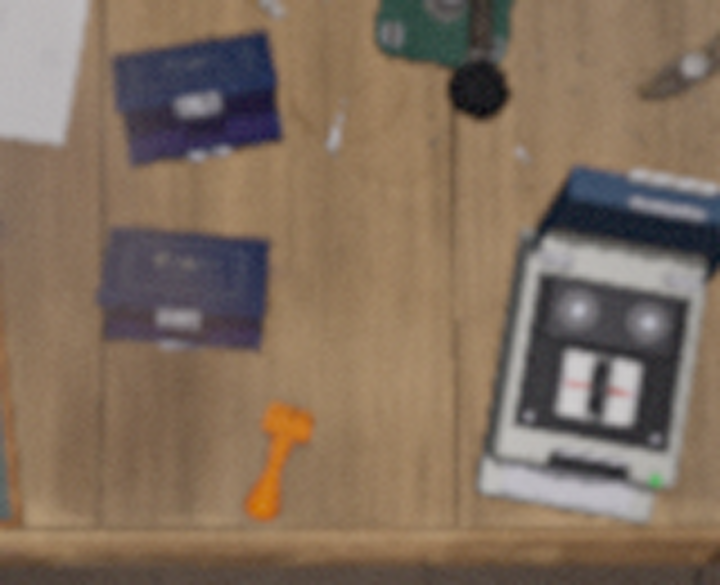

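View pics/s1.png

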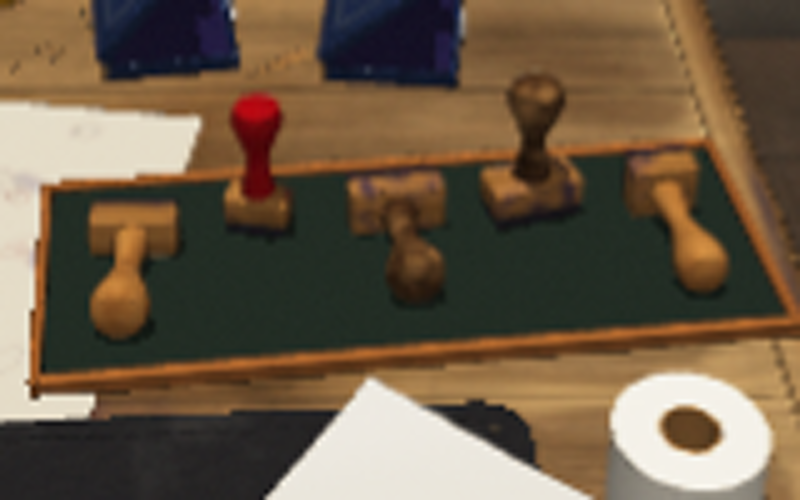

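View pics/s2.png

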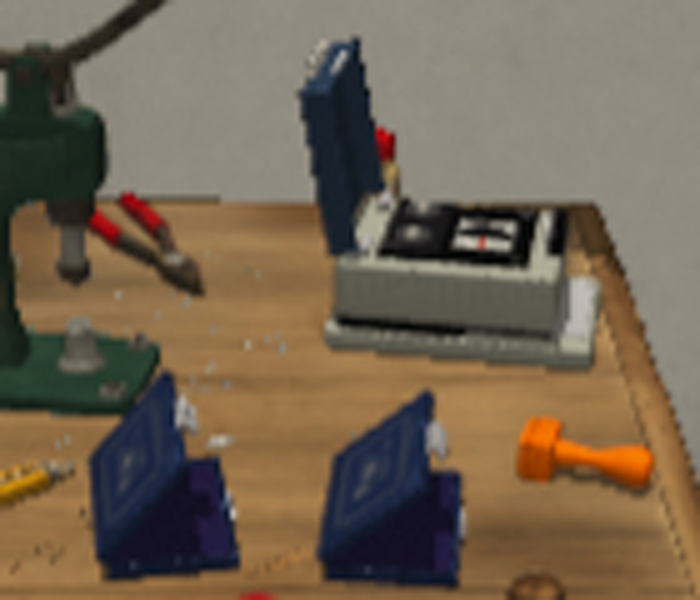

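Run:
```python
from h import *
im,ct,_=snap('top');im2,cs,_=snap('side')
f=lambda p,o:(np.array(p)+0.5)/4.5+np.array(o)-0.5
C=[onz(ct,f(p,(140,140)),.01) for p in [(58,65),(243,43),(290,522),(98,540)]]
print(np.array(C)); C=np.array(C);ctr=C.mean(0);d=(C[0]+C[1]-C[2]-C[3])/2;print('tray',ctr,np.linalg.norm(d),np.degrees(np.arctan2(d[1],d[0])),np.linalg.norm(C[0]-C[1]))
s5=lambda p,o:(np.array(p)+0.5)/5+np.array(o)-0.5
S=np.array([onz(cs,s5(p,(180,220)),.01) for p in [(42,186),(708,143),(35,385),(800,325)]]);print('tray side',S,S.mean(0))
# machine deck pts: pointers / wheel
print('wheel', onz(ct,f((600,387),(200,140)),.08), onz(cs,s5((483,243),(180,120)),.078))
print('slot whites', [onz(ct,f(p,(200,140)),.075) for p in [(567,347),(643,360),(556,413),(634,427)]])
print('base front',[onz(ct,f(p,(200,140)),.015) for p in [(479,490),(648,520)]])
print('deck corners',[onz(ct,f(p,(200,140)),.075) for p in [(545,235),(708,262),(495,450),(665,487)]])
print('side deck near corners',[onz(cs,s5(p,(180,120)),.075) for p in [(338,255),(565,268)]])
# pads
print('padA far front', [onz(ct,f(p,(140,140)),.011) for p in [(403,165),(551,138)]])
print('padB near front', [onz(ct,f(p,(140,140)),.011) for p in [(375,342),(530,350)]])
for nm,ps in [('A back',[(105,575),(92,465)]),('A front',[(240,565),]),('B',[(325,578),(455,580)])]: print(nm,[onz(cs,s5(p,(180,120)),.0) for p in ps])
```

```text
[[0.7005 0.3449 0.01  ]
 [0.7159 0.2024 0.01  ]
 [0.3558 0.1626 0.01  ]
 [0.342  0.306  0.01  ]]
tray [0.5285 0.254  0.01  ] 0.3614391292601848 6.25788293643073 0.14336612615793584
tray side [[0.7186 0.2066 0.01  ]
 [0.3562 0.1696 0.01  ]
 [0.6995 0.3517 0.01  ]
 [0.3396 0.314  0.01  ]] [0.5285 0.2605 0.01  ]
wheel [ 0.4519 -0.2525  0.08  ] [ 0.454 -0.231  0.078]
slot whites [array([ 0.4802, -0.2308,  0.075 ]), array([ 0.4707, -0.2843,  0.075 ]), array([ 0.4341, -0.2221,  0.075 ]), array([ 0.4239, -0.2768,  0.075 ])]
base front [array([ 0.3785, -0.1748,  0.015 ]), array([ 0.3556, -0.2989,  0.015 ])]
deck corners [array([ 0.5593, -0.217 ,  0.075 ]), array([ 0.5396, -0.3325,  0.075 ]), array([ 0.4087, -0.179 ,  0.075 ]), array([ 0.382 , -0.2977,  0.075 ])]
side deck near corners [array([ 0.5617, -0.215 ,  0.075 ]), array([ 0.3972, -0.1928,  0.075 ])]
padA far front [array([0.621 , 0.0798, 0.011 ]), array([ 0.6408, -0.0312,  0.011 ])]
padB near front [array([0.4884, 0.1001, 0.011 ]), array([ 0.482 , -0.0148,  0.011 ])]
A back [array([0.7001, 0.0883, 0.    ]), array([ 0.7241, -0.0398,  0.    ])]
A front [array([0.6204, 0.0779, 0.    ])]
B [array([0.5691, 0.0917, 0.    ]), array([0.4917, 0.0938, 0.    ])]
```

```bash
cat >> h.py <<'E'
def plan(target,yaw=None):
    o=ctrl.get_obs();y0=o['orientation'][2]
    roll=0
    if yaw is not None:
        d=(yaw-y0+180)%360-180; roll=-np.radians(d); 
    R=Rm(o['orientation']); 
    if yaw is not None: R=Rm([180,0,yaw])
    s=R.T@(np.array(target)-o['tool_pos'])*100
    print('clock %.2f tcp %s yaw %.2f open %.4f f %s'%(o['clock'],o['tool_pos'],y0,o['opening'],o['force']))
    print('roll rad %.3f  shift cm (after roll) %s'%(roll,s))
E
python3 - <<'E'
from h import *
plan([.47,-.255,.27],169.5)
E
```

```text
clock 2.15 tcp [ 0.3056 -0.6019  0.2266] yaw -153.08 open 0.0877 f [0.7288 0.8128 0.2297]
roll rad 0.653  shift cm (after roll) [-9.848  37.1012 -4.3449]
```

Request:
jog_arm(commands=[{"roll":0.131,"z":-1},{"roll":0.131,"z":-1},{"roll":0.131,"z":-1},{"roll":0.13,"z":-1},{"roll":0.13,"z":-0.3},{"x":-1.5,"y":5},{"x":-1.5,"y":5},{"x":-1.5,"y":5},{"x":-1.5,"y":5},{"x":-1.5,"y":5},{"x":-1.3,"y":5},{"x":-1,"y":5}], gripper=0)

```text
validation failed for argument at $.co...
```

Request:
jog_arm(commands=[{"y":2.1},{},{},{}])

```text
validation failed for argument at $.co...
```

Run:
```python
from h import *
plan([.47,-.255,.27],169.5)
im,c,o=snap('wrist','w1.png')
```

```text
clock 2.15 tcp [ 0.3056 -0.6019  0.2266] yaw -153.08 open 0.0877 f [0.7288 0.8128 0.2297]
roll rad 0.653  shift cm (after roll) [-9.848  37.1012 -4.3449]
```

View pics/w1.png

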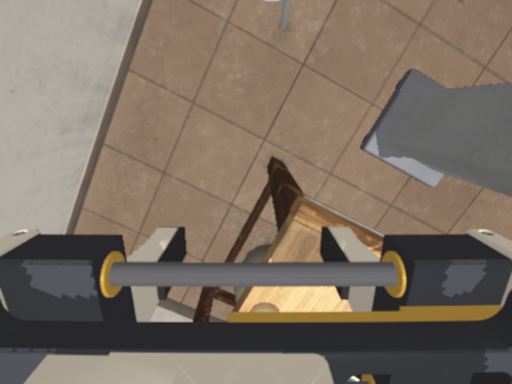

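Request:
jog_arm(commands=[{"x":0,"y":0,"roll":0.131,"z":-1},{"x":0,"y":0,"roll":0.131,"z":-1},{"x":0,"y":0,"roll":0.131,"z":-1},{"x":0,"y":0,"roll":0.13,"z":-1},{"x":0,"y":0,"roll":0.13,"z":-0.3},{"x":-1.5,"y":5,"z":0,"roll":0},{"x":-1.5,"y":5,"z":0,"roll":0},{"x":-1.5,"y":5,"z":0,"roll":0},{"x":-1.5,"y":5,"z":0,"roll":0},{"x":-1.5,"y":5,"z":0,"roll":0},{"x":-1.3,"y":5,"z":0,"roll":0},{"x":-1,"y":5,"z":0,"roll":0}], gripper=0)

```text
clock: 3.4
tool_pos: [0.4603, -0.2859, 0.2698]
orientation: [-180.0, 0.0, 169.5]
force: [1.7, -1.1, -0.4]
opening: 0.0014
```

Request:
jog_arm(commands=[{"x":0,"y":2.1,"z":0,"roll":0},{"x":0,"y":0,"z":0,"roll":0},{"x":0,"y":0,"z":0,"roll":0},{"x":0,"y":0,"z":0,"roll":0}])

```text
clock: 3.8
tool_pos: [0.4632, -0.2677, 0.2696]
orientation: [-180.0, 0.0, 169.5]
force: [0.5, 0.1, 0.0]
opening: 0.0008
```

Run:
```python
from h import *
plan([.47,-.255,.27],169.5)
im,c,o=snap('wrist','w2.png')
```

```text
clock 3.80 tcp [ 0.4632 -0.2677  0.2696] yaw 169.48 open 0.0008 f [0.5163 0.1313 0.0132]
roll rad -0.000  shift cm (after roll) [-0.433   1.3691 -0.0367]
```

View pics/w2.png

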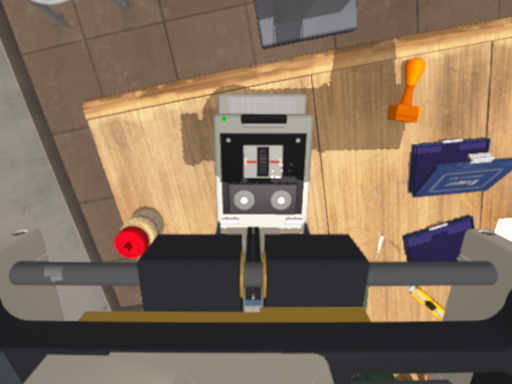

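Run:
```python
from h import *
im,c,o=snap('wrist','w3.png',(205,85,325,240),4.5*.85)
print(onz(c,(263.3,161),.084),onz(c,(263.3,161),.075))
```

```text
[ 0.4493 -0.2527  0.084 ] [ 0.451  -0.2526  0.075 ]
```

View pics/w3.png

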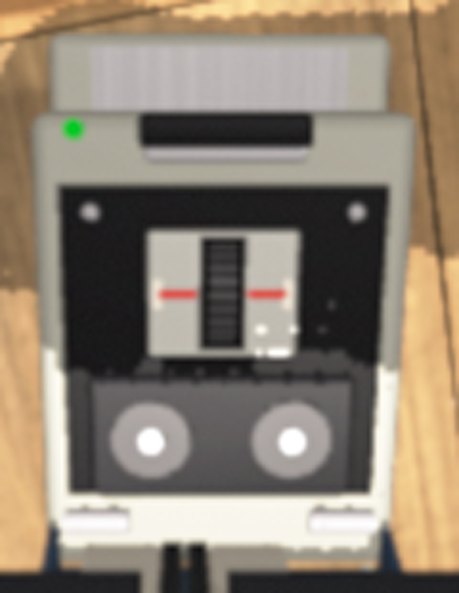

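Run:
```python
from h import *
plan([.458,-.2541,.092],169.5)
```

```text
clock 3.90 tcp [ 0.4631 -0.268   0.2695] yaw 169.43 open 0.0008 f [0.1824 0.0372 0.5474]
roll rad -0.001  shift cm (after roll) [ 0.7527  1.2711 17.7455]
```

Request:
jog_arm(commands=[{"x":0.75,"y":1.27,"z":3,"roll":0},{"x":0,"y":0,"z":4,"roll":0},{"x":0,"y":0,"z":4,"roll":0},{"x":0,"y":0,"z":4,"roll":0},{"x":0,"y":0,"z":2,"roll":0},{"x":0,"y":0,"z":0.7,"roll":0},{"x":0,"y":0,"z":0,"roll":0},{"x":0,"y":0,"z":0,"roll":0},{"x":0,"y":0,"z":0,"roll":0}])

```text
clock: 4.8
tool_pos: [0.4593, -0.2537, 0.094]
orientation: [-180.0, 0.1, 169.5]
force: [-0.1, -0.2, 0.8]
opening: -0.0001
```

Run:
```python
from h import *
plan([.458,-.2541,.084],169.5)
im,c,o=snap('wrist','w4.png')
```

```text
clock 4.80 tcp [ 0.4593 -0.2537  0.094 ] yaw 169.50 open -0.0001 f [-0.1184 -0.1635  0.8063]
roll rad -0.000  shift cm (after roll) [ 0.1218 -0.0639  1.0002]
```

View pics/w4.png

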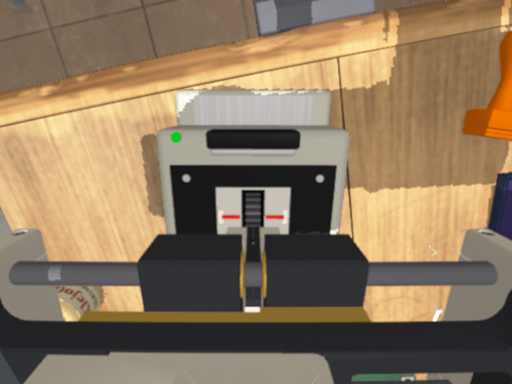

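Request:
jog_arm(commands=[{"x":0,"y":0,"z":0.6,"roll":0},{"x":0,"y":0,"z":0.3,"roll":0},{"x":0,"y":0,"z":0,"roll":0},{"x":0,"y":0,"z":0,"roll":0}])

```text
clock: 5.25
tool_pos: [0.4592, -0.2534, 0.0841]
orientation: [-180.0, 0.1, 169.5]
force: [0.7, 0.8, 4.9]
opening: 0.0003
```

Request:
jog_arm(commands=[{"x":0,"y":0,"z":0.1,"roll":0},{"x":0,"y":0,"z":0,"roll":0}])

```text
clock: 5.45
tool_pos: [0.46, -0.2536, 0.0839]
orientation: [-180.0, 0.2, 169.6]
force: [0.8, 2.0, 10.1]
opening: 0.0004
```

Request:
jog_arm(commands=[{"x":0,"y":0,"z":0.1,"roll":0},{"x":0,"y":0,"z":0,"roll":0}])

```text
clock: 5.65
tool_pos: [0.4611, -0.2538, 0.0837]
orientation: [-180.0, 0.3, 169.6]
force: [1.2, 1.4, 13.7]
opening: 0.0003
```

Request:
jog_arm(commands=[{"x":0.4,"y":0,"z":0,"roll":0},{"x":0.4,"y":0,"z":0,"roll":0},{"x":0.4,"y":0,"z":0,"roll":0},{"x":0.4,"y":0,"z":0,"roll":0},{"x":0,"y":0,"z":0,"roll":0}])

```text
clock: 6.15
tool_pos: [0.445, -0.2508, 0.0838]
orientation: [-180.0, 0.3, 169.6]
force: [0.0, 2.3, 16.5]
opening: -0.0001
```

Request:
jog_arm(commands=[{"x":0,"y":0,"z":-2,"roll":0},{"x":0,"y":0,"z":-4,"roll":0},{"x":0,"y":0,"z":-4,"roll":0},{"x":-1.6,"y":0,"z":0,"roll":0},{"x":0,"y":0,"z":0,"roll":0},{"x":0,"y":0,"z":0,"roll":0}])

```text
clock: 6.75
tool_pos: [0.4576, -0.253, 0.1807]
orientation: [180.0, -0.1, 169.5]
force: [-0.1, 0.5, -1.1]
opening: 0.0003
```

Run:
```python
from h import *
plan([.458,-.2541,.084],169.5)
im,c,o=snap('wrist')
p=proj(c,[[.45,-.2526,.075]])[0].astype(int);print(p)
cv2.imwrite('pics/w5.png',cv2.resize(im[p[1]-60:p[1]+60,p[0]-60:p[0]+60],None,fx=4,fy=4,interpolation=2))
```

```text
clock 6.75 tcp [ 0.4576 -0.253   0.1807] yaw 169.49 open 0.0003 f [-0.1139  0.4614 -1.1406]
roll rad -0.000  shift cm (after roll) [-0.0546 -0.102   9.6747]
[252 184]
```

View pics/w5.png

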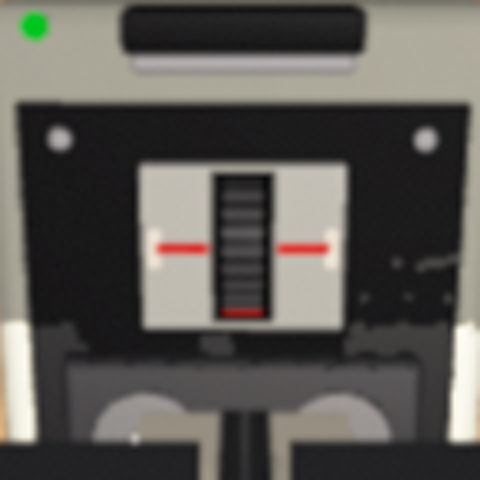

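```bash
cat >> h.py <<'E'
def wheelang(c,prow,mrow,pcol=None):
    # find axle x such that pointer (z=.075) projects at prow, then mark angle
    ex=np.array([.983,-.182,0])
    ts=np.linspace(-.02,.02,2001)
    r=proj(c,np.array([.45,-.2526,.0755])+ts[:,None]*ex)[:,1]
    t=ts[np.argmin(abs(r-prow))];ax=np.array([.45,-.2526,.062])+t*ex
    ph=np.linspace(-1.2,1.2,2401)
    P=ax+.022*(np.sin(-ph)[:,None]*ex+np.cos(ph)[:,None]*[0,0,1])
    rr=proj(c,P)[:,1]
    print('axle',ax,'angle',ph[np.argmin(abs(rr-mrow))])
E
python3 - <<'E'
from h import *
c=cam(ctrl.snapshot('wrist'),ctrl.get_obs())
f=lambda r:(r+.5)/4-.5+184-60
wheelang(c,f(248),f(312))
E
```

```text
axle [ 0.4509 -0.2528  0.062 ] angle -0.8879999999999999
```

Request:
jog_arm(commands=[{"x":-0.3,"y":-0.05,"z":4,"roll":0},{"x":0,"y":0,"z":4,"roll":0},{"x":0,"y":0,"z":1.5,"roll":0},{"x":0,"y":0,"z":0.35,"roll":0},{"x":0,"y":0,"z":0,"roll":0},{"x":0,"y":0,"z":0,"roll":0}])

```text
clock: 7.45
tool_pos: [0.4625, -0.2548, 0.0837]
orientation: [-180.0, 0.1, 169.6]
force: [2.2, -0.5, 6.1]
opening: 0.0004
```

Request:
jog_arm(commands=[{"x":0,"y":0,"z":0.1,"roll":0},{"x":0.4,"y":0,"z":0,"roll":0},{"x":0.4,"y":0,"z":0,"roll":0},{"x":0.4,"y":0,"z":0,"roll":0},{"x":0.4,"y":0,"z":0,"roll":0},{"x":0.35,"y":0,"z":0,"roll":0},{"x":0,"y":0,"z":0,"roll":0},{"x":0,"y":0,"z":0,"roll":0}])

```text
clock: 8.25
tool_pos: [0.4436, -0.2513, 0.0838]
orientation: [-179.9, 0.2, 169.6]
force: [-0.2, 2.3, 16.0]
opening: 0.0006
```

Request:
jog_arm(commands=[{"x":0,"y":0,"z":-2,"roll":0},{"x":0,"y":0,"z":-4,"roll":0},{"x":0,"y":0,"z":-4,"roll":0},{"x":-1.6,"y":0,"z":0,"roll":0},{"x":0,"y":0,"z":0,"roll":0},{"x":0,"y":0,"z":0,"roll":0}])

```text
clock: 8.85
tool_pos: [0.4568, -0.2534, 0.181]
orientation: [180.0, -0.1, 169.5]
force: [0.0, -0.3, 0.1]
opening: 0.0002
```

Run:
```python
from h import *
plan([.458,-.2541,.084],169.5)
im,c,o=snap('wrist')
p=proj(c,[[.45,-.2526,.075]])[0].astype(int);print(p)
cv2.imwrite('pics/w6.png',cv2.resize(im[p[1]-60:p[1]+60,p[0]-60:p[0]+60],None,fx=4,fy=4,interpolation=2))
```

```text
clock 8.85 tcp [ 0.4568 -0.2534  0.181 ] yaw 169.49 open 0.0002 f [ 0.0235 -0.2985  0.1439]
roll rad -0.000  shift cm (after roll) [-0.1347 -0.0467  9.7004]
[253 184]
```

View pics/w6.png

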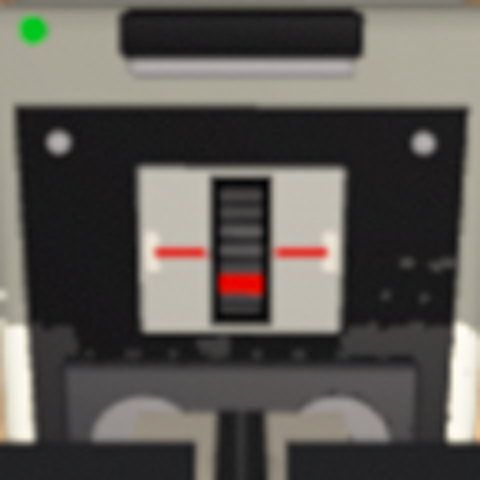

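Run:
```python
from h import *
c=cam(ctrl.snapshot('wrist'),ctrl.get_obs())
f=lambda r:(r+.5)/4-.5+184-60
wheelang(c,f(252),f(284));wheelang(c,f(252),f(252))
```

```text
axle [ 0.4514 -0.2529  0.062 ] angle -0.2829999999999999
axle [ 0.4514 -0.2529  0.062 ] angle 0.1080000000000001
```

Request:
jog_arm(commands=[{"x":0.1,"y":0,"z":4,"roll":0},{"x":0,"y":0,"z":4,"roll":0},{"x":0,"y":0,"z":1.6,"roll":0},{"x":0,"y":0,"z":0.35,"roll":0},{"x":0,"y":0,"z":0,"roll":0},{"x":0,"y":0,"z":0,"roll":0}])

```text
clock: 9.55
tool_pos: [0.4589, -0.2538, 0.0839]
orientation: [-180.0, 0.2, 169.6]
force: [2.5, 2.1, 12.0]
opening: 0.0006
```

Request:
jog_arm(commands=[{"x":0.2,"y":0,"z":0,"roll":0},{"x":0.2,"y":0,"z":0,"roll":0},{"x":0.24,"y":0,"z":0,"roll":0},{"x":0,"y":0,"z":0,"roll":0},{"x":0,"y":0,"z":0,"roll":0}])

```text
clock: 10.05
tool_pos: [0.452, -0.2525, 0.0839]
orientation: [-180.0, 0.2, 169.6]
force: [0.3, 3.0, 13.7]
opening: 0.0007
```

Request:
jog_arm(commands=[{"x":0,"y":0,"z":-2,"roll":0},{"x":0,"y":0,"z":-4,"roll":0},{"x":0,"y":0,"z":-4,"roll":0},{"x":-0.5,"y":0,"z":0,"roll":0},{"x":0,"y":0,"z":0,"roll":0},{"x":0,"y":0,"z":0,"roll":0}])

```text
clock: 10.65
tool_pos: [0.4541, -0.2529, 0.1812]
orientation: [180.0, -0.1, 169.5]
force: [0.5, -0.1, 0.3]
opening: 0.0008
```

Run:
```python
from h import *
plan([.458,-.2541,.084],169.5)
im,c,o=snap('wrist')
p=proj(c,[[.45,-.2526,.075]])[0].astype(int);print(p)
cv2.imwrite('pics/w7.png',cv2.resize(im[p[1]-60:p[1]+60,p[0]-60:p[0]+60],None,fx=4,fy=4,interpolation=2))
```

```text
clock 10.65 tcp [ 0.4541 -0.2529  0.1812] yaw 169.49 open 0.0008 f [ 0.4537 -0.0928  0.2882]
roll rad -0.000  shift cm (after roll) [-0.4003 -0.0462  9.7163]
[253 187]
```

View pics/w7.png

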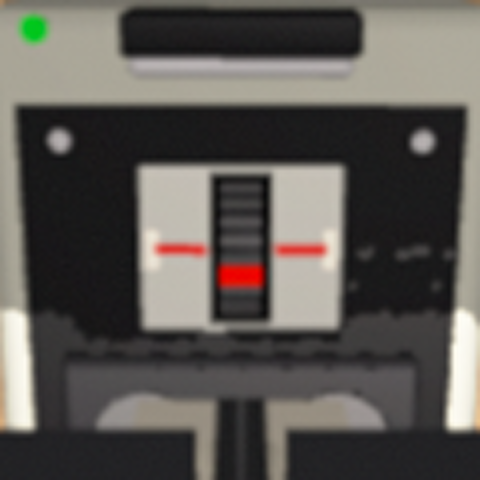

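Run:
```python
from h import *
c=cam(ctrl.snapshot('wrist'),ctrl.get_obs())
f=lambda r:(r+.5)/4-.5+187-60
wheelang(c,f(250),f(276))
```

```text
axle [ 0.4517 -0.2529  0.062 ] angle -0.20099999999999996
```

Request:
jog_arm(commands=[{"x":0,"y":0,"z":4,"roll":0},{"x":0,"y":0,"z":4,"roll":0},{"x":0,"y":0,"z":1.6,"roll":0},{"x":0,"y":0,"z":0.3,"roll":0},{"x":0,"y":0,"z":0,"roll":0},{"x":0,"y":0,"z":0,"roll":0}])

```text
clock: 11.35
tool_pos: [0.4568, -0.2534, 0.084]
orientation: [-180.0, 0.1, 169.6]
force: [2.0, 2.4, 9.2]
opening: 0.0002
```

Request:
jog_arm(commands=[{"x":0.3,"y":0,"z":0,"roll":0},{"x":0.3,"y":0,"z":0,"roll":0},{"x":0.4,"y":0,"z":0,"roll":0},{"x":0,"y":0,"z":0,"roll":0},{"x":0,"y":0,"z":0,"roll":0}])

```text
clock: 11.85
tool_pos: [0.4462, -0.2514, 0.084]
orientation: [-180.0, 0.1, 169.5]
force: [-0.7, 3.2, 10.9]
opening: 0.0004
```

Request:
jog_arm(commands=[{"x":0,"y":0,"z":-2,"roll":0},{"x":0,"y":0,"z":-4,"roll":0},{"x":0,"y":0,"z":-4,"roll":0},{"x":-0.8,"y":0,"z":0,"roll":0},{"x":0,"y":0,"z":0,"roll":0},{"x":0,"y":0,"z":0,"roll":0}])

```text
clock: 12.45
tool_pos: [0.4522, -0.2526, 0.1819]
orientation: [180.0, -0.2, 169.5]
force: [-0.0, -0.8, -0.0]
opening: 0.0002
```

Run:
```python
from h import *
plan([.458,-.2541,.084],169.5)
im,c,o=snap('wrist')
p=proj(c,[[.45,-.2526,.075]])[0].astype(int);print(p)
cv2.imwrite('pics/w8.png',cv2.resize(im[p[1]-60:p[1]+60,p[0]-60:p[0]+60],None,fx=4,fy=4,interpolation=2))
```

```text
clock 12.45 tcp [ 0.4522 -0.2526  0.1819] yaw 169.48 open 0.0002 f [-0.0271 -0.8235 -0.0236]
roll rad -0.000  shift cm (after roll) [-0.595  -0.0469  9.7919]
[253 189]
```

View pics/w8.png

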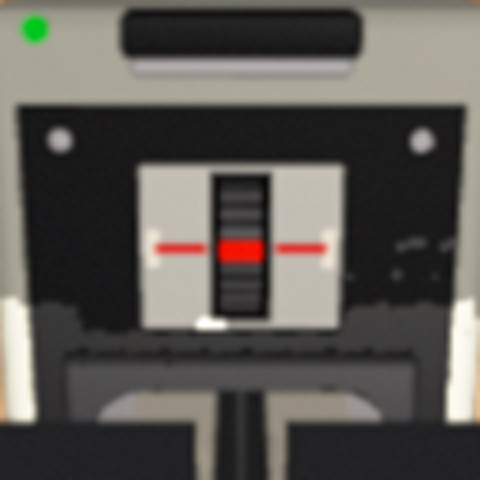

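Run:
```python
from h import *
c=cam(ctrl.snapshot('wrist'),ctrl.get_obs())
f=lambda r:(r+.5)/4-.5+189-60
wheelang(c,f(248),f(250))
plan([.45,-.25,.3],169.5)
```

```text
axle [ 0.4514 -0.2529  0.062 ] angle 0.09000000000000008
clock 12.55 tcp [ 0.4522 -0.2526  0.1819] yaw 169.49 open 0.0001 f [-0.2143 -0.2461  0.0698]
roll rad -0.000  shift cm (after roll) [  0.2652   0.2179 -11.8109]
```

Request:
jog_arm(commands=[{"x":0,"y":0,"z":-3,"roll":0},{"x":0,"y":0,"z":-4,"roll":0},{"x":-2,"y":0,"z":0,"roll":0},{"x":-3,"y":0,"z":0,"roll":0},{"x":-3,"y":0,"z":0,"roll":0},{"x":0,"y":0,"z":0,"roll":0},{"x":0,"y":0,"z":0,"roll":0},{"x":0,"y":0,"z":0,"roll":0}])

```text
clock: 13.35
tool_pos: [0.5312, -0.2673, 0.2527]
orientation: [180.0, -0.1, 169.5]
force: [0.3, 0.6, -0.0]
opening: 0.0002
```

Run:
```python
from h import *
plan([.458,-.2541,.084],169.5)
im,c,o=snap('wrist')
print(c['p'])
p=proj(c,[[.4514,-.2529,.075]])[0].astype(int);print(p)
cv2.imwrite('pics/w9.png',cv2.resize(im[p[1]-40:p[1]+40,p[0]-40:p[0]+40],None,fx=7,fy=7,interpolation=2))
cv2.imwrite('pics/w9f.png',im)
```

```text
clock 13.35 tcp [ 0.5312 -0.2673  0.2527] yaw 169.50 open 0.0002 f [ 0.3134  0.5924 -0.0034]
roll rad -0.000  shift cm (after roll) [ 7.4329 -0.0388 16.8683]
[ 0.4521 -0.2539  0.411 ]
[253 108]
```

View pics/w9.png

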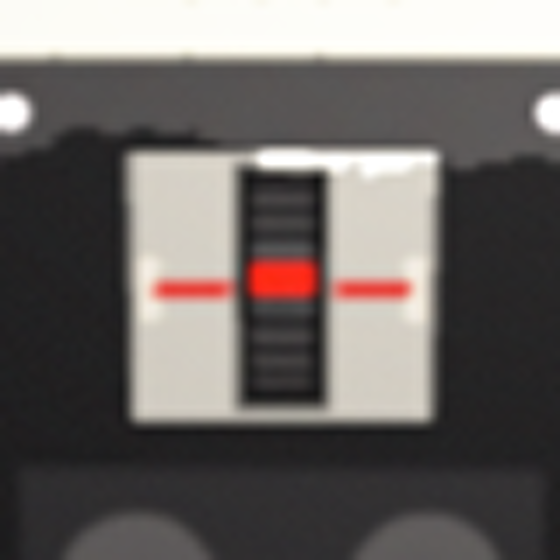

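View pics/w9f.png

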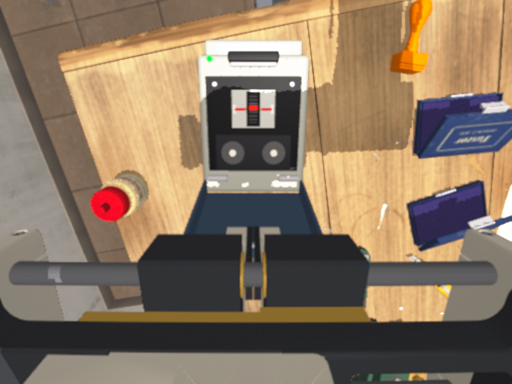

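Run:
```python
from h import *
im,c,o=snap('wrist')
ex=np.array([.983,-.182,0]);w=np.array([.4514,-.2529,0])
for n,p,z in [('catch',(253,57),.092),('lugL',(218,178),.078),('lugR',(287,178),.078),('deckrear',(253,190),.075),('deckfront',(253,62),.075),('cass0',(253,136),.082),('cass1',(253,168),.082)]:
    q=onz(c,p,z);print(n,q,(q-w)@ex)
s,cs,_=snap('side','s3.png',(200,100,340,220),5)
```

```text
catch [ 0.3986 -0.2437  0.092 ] -0.053540548338903586
lugL [ 0.5263 -0.3127  0.078 ] 0.08448246378036041
lugR [ 0.5423 -0.2261  0.078 ] 0.08445472958123584
deckrear [ 0.551  -0.2718  0.075 ] 0.10135275804737161
deckfront [ 0.4009 -0.2441  0.075 ] -0.05121762529101128
cass0 [ 0.4822 -0.2592  0.082 ] 0.03139680420649136
cass1 [ 0.5208 -0.2663  0.082 ] 0.0706363846359806
```

View pics/s3.png

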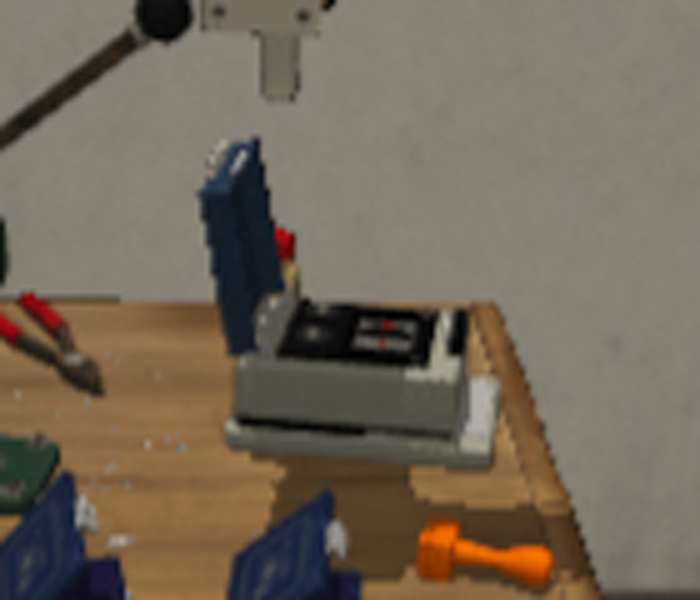

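Run:
```python
from h import *
_,ct,_=snap('top');_,cs,_=snap('side')
print(tri(ct,(306,159),cs,(232,103)))
ex=np.array([.983,-.182,0]);w=np.array([.4514,-.2529,0])
h=w+.084*ex;print('hinge',h)
t=h+.059*ex;plan([t[0],t[1],.2527],169.5)
print(t)
```

```text
(array([ 0.6103, -0.1381,  0.34  ]), np.float64(0.001010071785302888))
hinge [ 0.534  -0.2682  0.    ]
clock 13.60 tcp [ 0.5317 -0.2674  0.254 ] yaw 169.50 open 0.0004 f [0.3727 0.3331 0.7391]
roll rad 0.000  shift cm (after roll) [-6.1377 -0.0319  0.1273]
[ 0.592  -0.2789  0.    ]
```

Request:
jog_arm(commands=[{"x":-2,"y":0,"z":0,"roll":0},{"x":-2.5,"y":0,"z":0,"roll":0},{"x":-1.6,"y":0,"z":0,"roll":0},{"x":0,"y":0,"z":0,"roll":0},{"x":0,"y":0,"z":3,"roll":0},{"x":0,"y":0,"z":3,"roll":0},{"x":0,"y":0,"z":2.5,"roll":0},{"x":0,"y":0,"z":0,"roll":0},{"x":0,"y":0,"z":0,"roll":0}])

```text
clock: 14.5
tool_pos: [0.5918, -0.2787, 0.1694]
orientation: [-180.0, -0.0, 169.5]
force: [0.3, 0.0, 1.1]
opening: 0.0005
```

Run:
```python
from h import *
plan([.592,-.279,.168])
s,cs,_=snap('side','s4.png',(200,100,340,220),5)
```

```text
clock 14.50 tcp [ 0.5918 -0.2787  0.1694] yaw 169.52 open 0.0005 f [0.2832 0.0228 1.0847]
roll rad 0.000  shift cm (after roll) [-0.0195 -0.0219  0.1386]
```

View pics/s4.png

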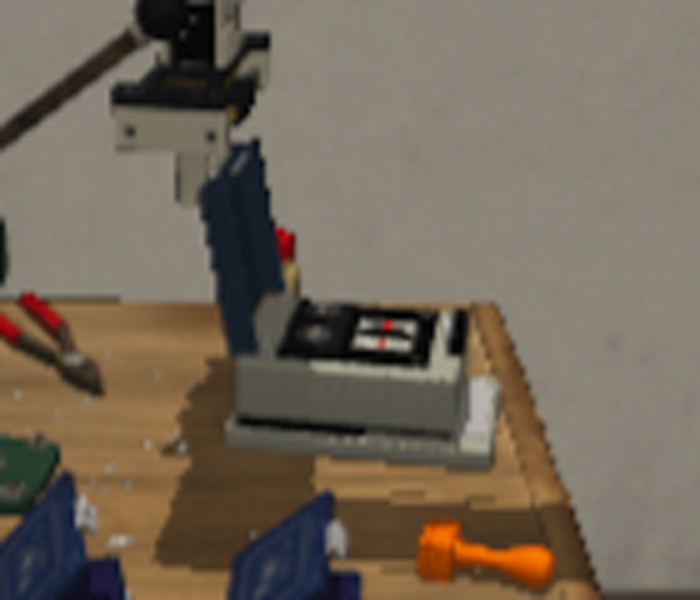

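Request:
jog_arm(commands=[{"x":1.4,"y":0,"z":-0.2,"roll":0},{"x":1.4,"y":0,"z":-0.2,"roll":0},{"x":1.4,"y":0,"z":-0.2,"roll":0},{"x":1.6,"y":0,"z":0,"roll":0},{"x":1.6,"y":0,"z":0.1,"roll":0},{"x":1.45,"y":0,"z":0.4,"roll":0},{"x":1.45,"y":0,"z":0.5,"roll":0},{"x":1.3,"y":0,"z":0.9,"roll":0},{"x":1.3,"y":0,"z":0.9,"roll":0},{"x":0,"y":0,"z":0,"roll":0}])

```text
clock: 15.55
tool_pos: [0.4625, -0.2545, 0.1465]
orientation: [180.0, -0.1, 169.5]
force: [-0.6, 0.5, 0.7]
opening: 0.0003
```

Run:
```python
from h import *
plan([.592,-.279,.168])
s,cs,_=snap('side','s5.png',(200,100,340,220),5)
```

```text
clock 15.55 tcp [ 0.4625 -0.2545  0.1465] yaw 169.47 open 0.0003 f [-0.6199  0.4881  0.7298]
roll rad 0.000  shift cm (after roll) [-13.1766  -0.0376  -2.1612]
```

View pics/s5.png

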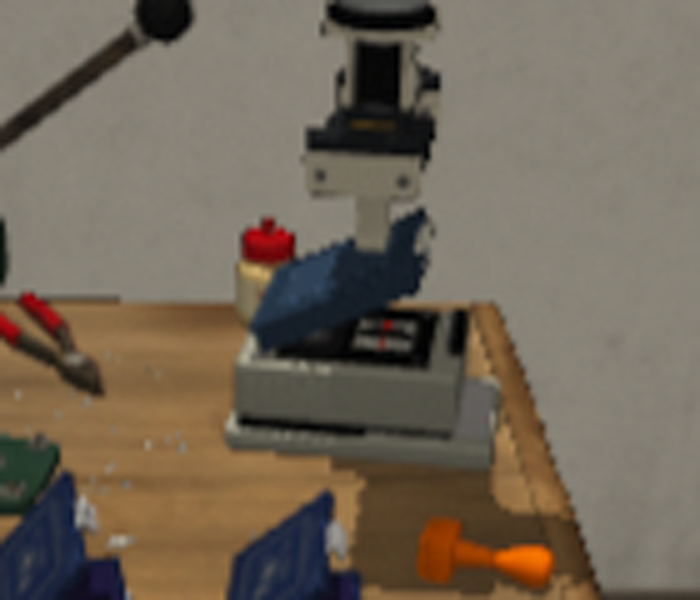

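Request:
jog_arm(commands=[{"x":0.7,"y":0,"z":0.8,"roll":0},{"x":0.7,"y":0,"z":0.8,"roll":0},{"x":0.6,"y":0,"z":0.8,"roll":0},{"x":0.6,"y":0,"z":0.8,"roll":0},{"x":0.4,"y":0,"z":0.5,"roll":0},{"x":0,"y":0,"z":0,"roll":0},{"x":0,"y":0,"z":0,"roll":0}])

```text
clock: 16.3
tool_pos: [0.4354, -0.2496, 0.1094]
orientation: [-180.0, -0.1, 169.5]
force: [-0.6, -0.3, 1.7]
opening: 0.0001
```

Run:
```python
from h import *
plan([.592,-.279,.102])
s,cs,_=snap('side','s6.png',(200,100,340,220),5)
```

```text
clock 16.30 tcp [ 0.4354 -0.2496  0.1094] yaw 169.51 open 0.0001 f [-0.5602 -0.3297  1.7208]
roll rad 0.000  shift cm (after roll) [-15.936   -0.0417   0.7245]
```

View pics/s6.png

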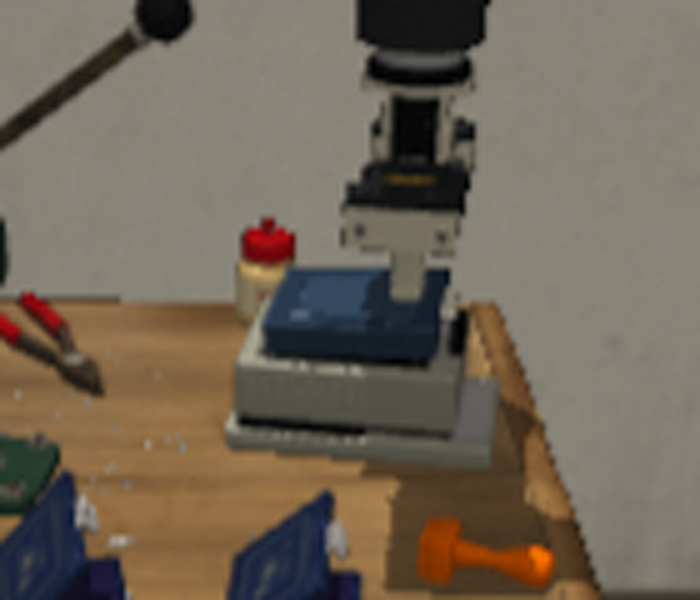

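Nearly shut. Press on at the front edge.

Request:
jog_arm(commands=[{"x":0.6,"y":0,"z":0.2,"roll":0},{"x":0.2,"y":0,"z":0.3,"roll":0},{"x":0,"y":0,"z":0.3,"roll":0},{"x":0,"y":0,"z":0,"roll":0},{"x":0,"y":0,"z":0,"roll":0}])

```text
clock: 16.85
tool_pos: [0.4278, -0.2481, 0.1017]
orientation: [180.0, 0.0, 169.5]
force: [1.0, 0.9, 1.2]
opening: 0.0003
```

Request:
jog_arm(commands=[{"x":0,"y":0,"z":0.2,"roll":0},{"x":0,"y":0,"z":0,"roll":0}])

```text
clock: 17.05
tool_pos: [0.4274, -0.2481, 0.0994]
orientation: [180.0, -0.0, 169.5]
force: [-0.4, 2.0, 4.1]
opening: 0.0004
```

Request:
jog_arm(commands=[{"x":0,"y":0,"z":0.2,"roll":0},{"x":0,"y":0,"z":0,"roll":0}])

```text
clock: 17.25
tool_pos: [0.4271, -0.248, 0.0974]
orientation: [180.0, -0.1, 169.5]
force: [-1.9, 2.2, 7.0]
opening: 0.0004
```

Request:
jog_arm(commands=[{"x":0,"y":0,"z":0.2,"roll":0},{"x":0,"y":0,"z":0,"roll":0}])

```text
clock: 17.45
tool_pos: [0.4268, -0.248, 0.0955]
orientation: [180.0, -0.1, 169.5]
force: [-3.7, 2.9, 9.0]
opening: 0.0006
```

Request:
jog_arm(commands=[{"x":0,"y":0,"z":0.2,"roll":0},{"x":0,"y":0,"z":0,"roll":0}])

```text
clock: 17.65
tool_pos: [0.4266, -0.2479, 0.0936]
orientation: [-180.0, -0.1, 169.5]
force: [-4.5, 2.8, 11.0]
opening: 0.0007
```

Run:
```python
from h import *
plan([.592,-.279,.102])
s,cs,_=snap('side','s7.png',(200,100,340,220),5)
```

```text
clock 17.65 tcp [ 0.4266 -0.2479  0.0936] yaw 169.50 open 0.0007 f [-4.4679  2.8397 11.0312]
roll rad 0.000  shift cm (after roll) [-16.8294  -0.039   -0.875 ]
```

View pics/s7.png

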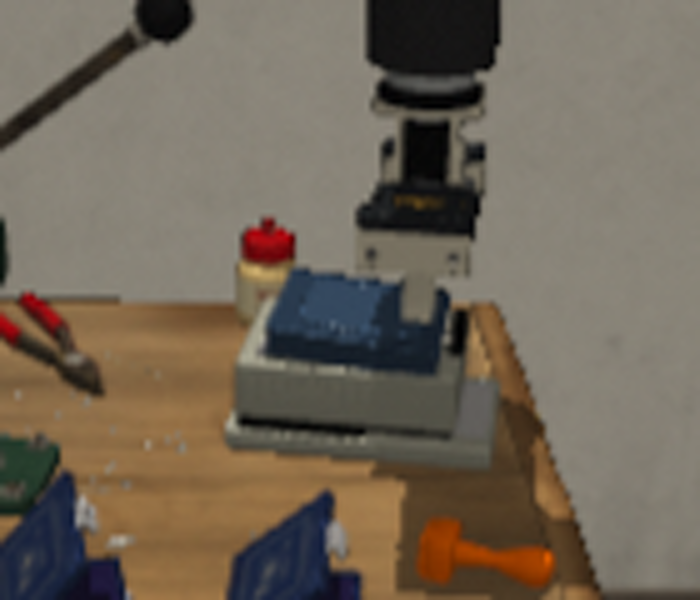

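Run:
```python
from h import *
snap('wrist','w10.png')
```

```text
(no output)
```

View pics/w10.png

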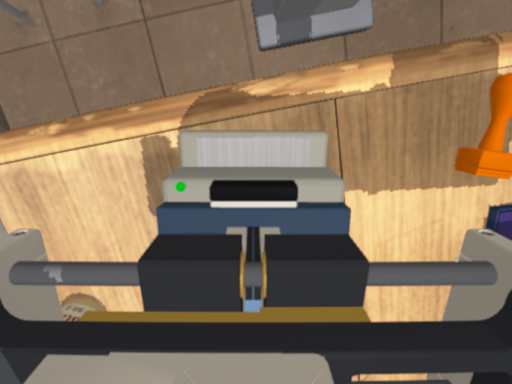

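Run:
```python
from h import *
s,cs,_=snap('side')
ex=np.array([.983,-.182,0]);ey=np.array([.182,.983,0]);h=np.array([.534,-.2682,.078])
k=cv2.resize(s[100:220,200:340],None,fx=5,fy=5,interpolation=2)
def P(a,b,z): return h+ex*a+ey*b+[0,0,z]
def line(p,q,col):
    u=[tuple(int(v) for v in ((proj(cs,x)[0]+.5-[200,100])*5)) for x in (p,q)];cv2.line(k,*u,col,1)
for z,col in ((0,(0,255,255)),(.024,(0,0,255))):
    c=[P(0,.063,z),P(-.128,.063,z),P(-.128,-.063,z),P(0,-.063,z)]
    for i in range(4): line(c[i],c[(i+1)%4],col)
o=ctrl.get_obs();line(o['tool_pos'],o['tool_pos']+[0,0,.05],(0,255,0))
cv2.imwrite('pics/s8.png',k)
```

```text
(no output)
```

View pics/s8.png

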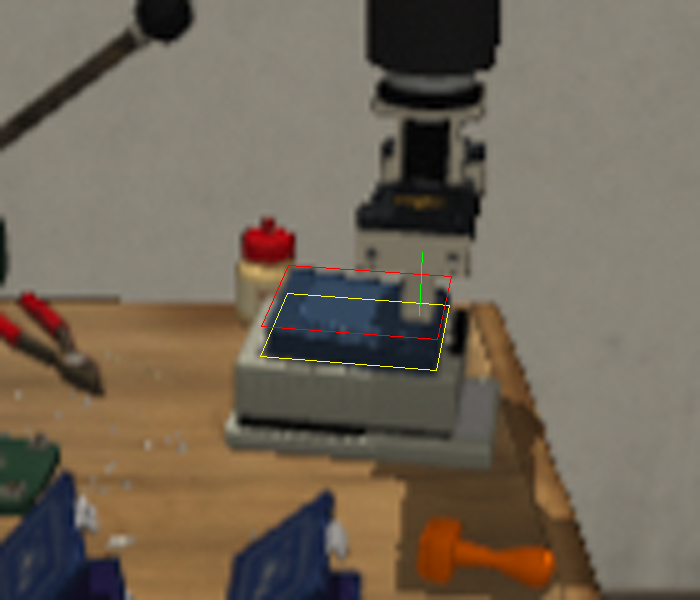

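Request:
jog_arm(commands=[{"x":0,"y":0,"z":-0.5,"roll":0},{"x":0,"y":0,"z":-1,"roll":0},{"x":0,"y":0,"z":-3,"roll":0},{"x":0,"y":0,"z":-3,"roll":0},{"x":0,"y":0,"z":0,"roll":0},{"x":0,"y":0,"z":0,"roll":0}])

```text
clock: 18.4
tool_pos: [0.4279, -0.2481, 0.1691]
orientation: [180.0, 0.1, 169.5]
force: [-0.1, -0.4, -0.5]
opening: 0.0008
```

Run:
```python
from h import *
snap('side','s9.png',(200,100,340,220),5)
snap('wrist','w11.png')
```

```text
(no output)
```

View pics/s9.png

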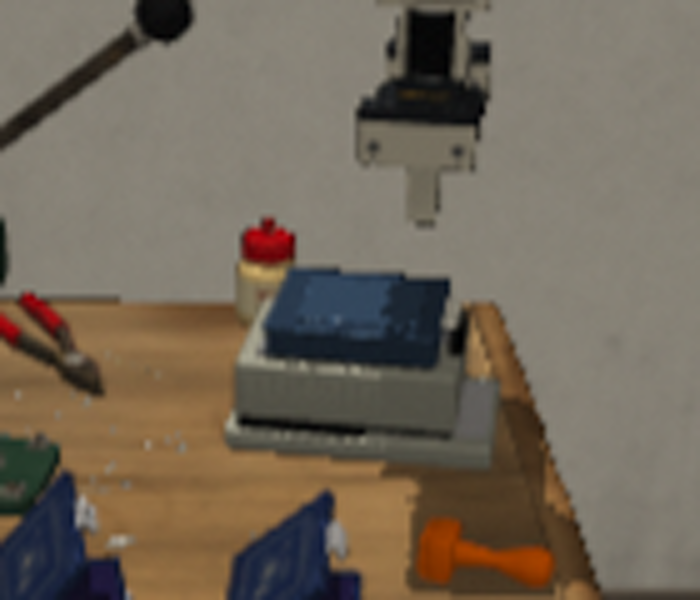

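View pics/w11.png

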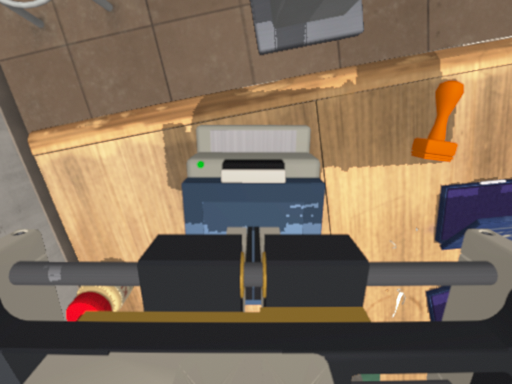

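```bash
cat > ov.py <<'E'
from h import *
import sys
def over(name):
    s,cs,_=snap('side')
    ex=np.array([.983,-.182,0]);ey=np.array([.182,.983,0]);h=np.array([.534,-.2682,.078])
    S=8;x0,y0=240,140
    k=cv2.resize(s[y0:200,x0:310],None,fx=S,fy=S,interpolation=2)
    k2=k.copy()
    def P(a,b,z): return h+ex*a+ey*b+[0,0,z]
    def line(p,q,col):
        u=[tuple(int(v) for v in ((proj(cs,x)[0]+.5-[x0,y0])*S)) for x in (p,q)];cv2.line(k,*u,col,1)
    for z,col in ((0,(0,255,255)),(.024,(0,0,255))):
        c=[P(0,.063,z),P(-.128,.063,z),P(-.128,-.063,z),P(0,-.063,z)]
        for i in range(4): line(c[i],c[(i+1)%4],col)
    cv2.imwrite('pics/'+name,k); return s
if __name__=='__main__': over(sys.argv[1])
E
python3 ov.py s10.png
```

```text
(no output)
```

View pics/s10.png

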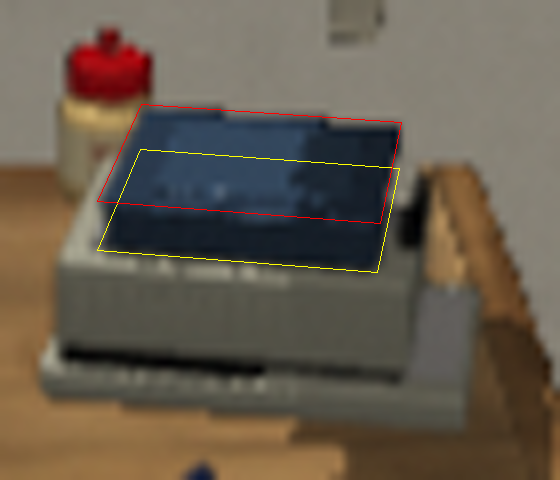

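Request:
jog_arm(commands=[{"x":0,"y":0,"z":0,"roll":0},{"x":0,"y":0,"z":0,"roll":0},{"x":0,"y":0,"z":0,"roll":0},{"x":0,"y":0,"z":0,"roll":0},{"x":0,"y":0,"z":0,"roll":0},{"x":0,"y":0,"z":0,"roll":0}])

```text
clock: 19.15
tool_pos: [0.4279, -0.2481, 0.1685]
orientation: [-180.0, -0.0, 169.5]
force: [0.1, -0.6, 0.1]
opening: 0.0001
```

```bash
python3 ov.py s11.png
```

```text
(no output)
```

View pics/s11.png

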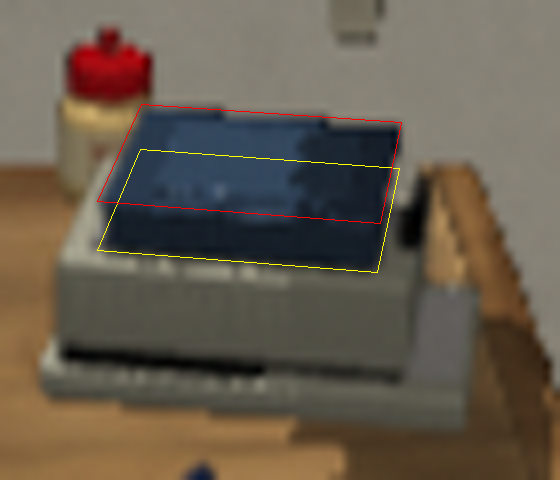

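Request:
jog_arm(commands=[{"x":0,"y":0,"z":4,"roll":0},{"x":0,"y":0,"z":2.2,"roll":0},{"x":0,"y":0,"z":0,"roll":0},{"x":0,"y":0,"z":0,"roll":0}])

```text
clock: 19.6
tool_pos: [0.428, -0.2483, 0.107]
orientation: [-180.0, -0.0, 169.5]
force: [0.3, 0.5, 0.5]
opening: 0.0001
```

Request:
jog_arm(commands=[{"x":0,"y":0,"z":0.2,"roll":0},{"x":0,"y":0,"z":0,"roll":0}])

```text
clock: 19.8
tool_pos: [0.4286, -0.2483, 0.1056]
orientation: [-180.0, 0.1, 169.5]
force: [0.2, 0.0, 0.1]
opening: 0.0004
```

Request:
jog_arm(commands=[{"x":0,"y":0,"z":0.2,"roll":0},{"x":0,"y":0,"z":0,"roll":0}])

```text
clock: 20.0
tool_pos: [0.428, -0.2482, 0.1028]
orientation: [180.0, 0.0, 169.5]
force: [0.0, 0.2, 0.5]
opening: 0.0005
```

Request:
jog_arm(commands=[{"x":0,"y":0,"z":0.2,"roll":0},{"x":0,"y":0,"z":0,"roll":0}])

```text
clock: 20.2
tool_pos: [0.4278, -0.2482, 0.1006]
orientation: [-180.0, -0.0, 169.5]
force: [-1.2, 0.3, 2.6]
opening: 0.0003
```

Request:
jog_arm(commands=[{"x":0,"y":0,"z":0.2,"roll":0},{"x":0,"y":0,"z":0,"roll":0}])

```text
clock: 20.4
tool_pos: [0.4275, -0.2481, 0.0985]
orientation: [-180.0, -0.0, 169.5]
force: [-2.3, 0.5, 5.7]
opening: 0.0003
```

Run:
```python
from h import *
plan([.56,.04,.25],176.8)
```

```text
clock 20.40 tcp [ 0.4275 -0.2481  0.0985] yaw 169.51 open 0.0003 f [-2.3315  0.5319  5.7346]
roll rad -0.127  shift cm (after roll) [-11.6229  29.5089 -15.146 ]
```

Request:
jog_arm(commands=[{"x":0,"y":0,"z":-4,"roll":0},{"x":0,"y":0,"z":-5,"roll":-0.127},{"x":0,"y":2,"z":-5,"roll":0},{"x":0,"y":5,"z":-1.1,"roll":0},{"x":0,"y":5,"z":0,"roll":0},{"x":0,"y":5,"z":0,"roll":0},{"x":-2,"y":4.5,"z":0,"roll":0},{"x":-3,"y":4,"z":0,"roll":0},{"x":-3,"y":4,"z":0,"roll":0},{"x":-3.6,"y":0,"z":0,"roll":0},{"x":0,"y":0,"z":0,"roll":0},{"x":0,"y":0,"z":0,"roll":0}])

```text
clock: 21.6
tool_pos: [0.5603, 0.0375, 0.2444]
orientation: [-180.0, -0.1, 176.8]
force: [-0.8, 0.3, -0.2]
opening: 0.0005
```

```bash
python3 ov.py s12.png
python3 - <<'E'
from h import *
plan([.56,.04,.25],176.8)
snap('wrist','w12.png')
E
```

```text
clock 21.65 tcp [0.5597 0.0372 0.2449] yaw 176.76 open 0.0004 f [ 0.0724 -0.6748 -0.8773]
roll rad -0.001  shift cm (after roll) [-0.0096  0.2796 -0.5092]
```

View pics/w12.png

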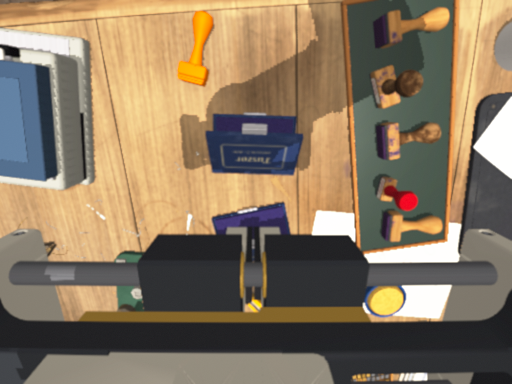

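View pics/s12.png

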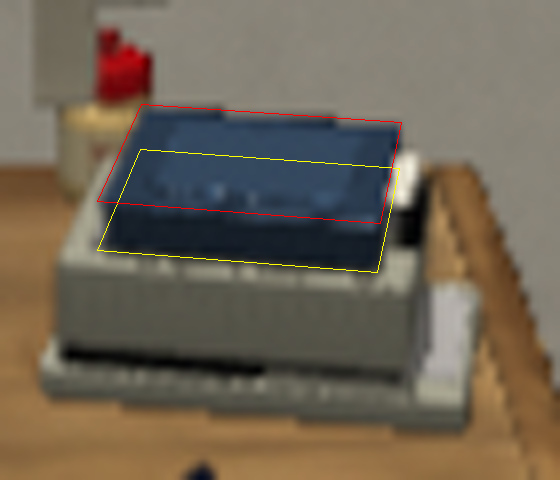

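Run:
```python
from h import *
im,c,o=snap('wrist')
cv2.imwrite('pics/w13.png',cv2.resize(im[95:240,190:320],None,fx=4.5,fy=4.5,interpolation=2)[:600])
print([onz(c,p,.011) for p in [(212,174),(294,175)]],'front base',[onz(c,p,.011) for p in [(213,113),(297,117)]])
# lid edge: col mid (257,135)
b=onz(c,(253,175),.011);p,v=ray(c,(257,134))
for th in np.arange(.6,1.4,.1):
    ex=np.array([np.cos(np.radians(-3.2)),np.sin(np.radians(-3.2)),0])
    h=b-ex*.001
    e=h+ex*(-.081*np.cos(th)+.008*np.sin(th))+np.array([0,0,.081*np.sin(th)+.008*np.cos(th)])
    print(round(th,1),proj(c,e)[0])
```

```text
[array([ 0.568 , -0.0259,  0.011 ]), array([0.5764, 0.0966, 0.011 ])] front base [array([ 0.4808, -0.0158,  0.011 ]), array([0.4928, 0.1018, 0.011 ])]
0.6 [253.0357 135.1814]
0.7 [253.0397 140.2128]
0.8 [253.0433 145.7799]
0.9 [253.0465 151.8049]
1.0 [253.0491 158.1946]
1.1 [253.0511 164.8436]
1.2 [253.0524 171.6371]
1.3 [253.0531 178.4559]
```

View pics/w13.png

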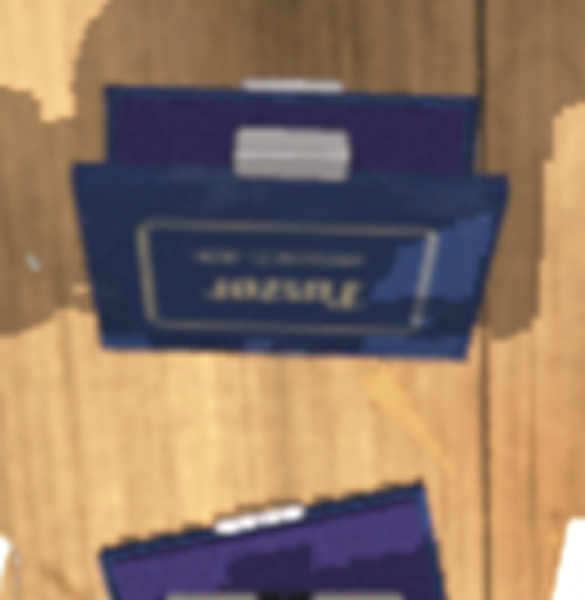

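Run:
```python
from h import *
plan([.535,.0395,.08],175.5)
```

```text
clock 21.75 tcp [0.5595 0.0369 0.2458] yaw 176.75 open 0.0001 f [ 0.0608 -0.2837 -0.1053]
roll rad 0.022  shift cm (after roll) [ 2.4603  0.0686 16.5779]
```

Request:
jog_arm(commands=[{"x":2.4,"y":0.1,"z":0,"roll":0.022},{"x":0,"y":0,"z":5,"roll":0},{"x":0,"y":0,"z":5,"roll":0},{"x":0,"y":0,"z":4,"roll":0},{"x":0,"y":0,"z":2,"roll":0},{"x":0,"y":0,"z":1.5,"roll":0},{"x":0,"y":0,"z":0.5,"roll":0},{"x":0.5,"y":0,"z":0.6,"roll":0},{"x":0.5,"y":0,"z":0.6,"roll":0},{"x":0.5,"y":0,"z":0.6,"roll":0},{"x":0.5,"y":0,"z":0.6,"roll":0},{"x":0,"y":0,"z":0,"roll":0}])

```text
clock: 22.95
tool_pos: [0.5151, 0.0411, 0.0412]
orientation: [-180.0, -0.1, 175.5]
force: [-0.4, -0.2, -0.9]
opening: 0.0005
```

Run:
```python
from h import *
plan([.50,.0395,.019])
s,cs,_=snap('side','s13.png',(180,170,290,260),6)
```

```text
clock 22.95 tcp [0.5151 0.0411 0.0412] yaw 175.52 open 0.0005 f [-0.4216 -0.1636 -0.87  ]
roll rad 0.000  shift cm (after roll) [ 1.4914 -0.2795  2.2246]
```

View pics/s13.png

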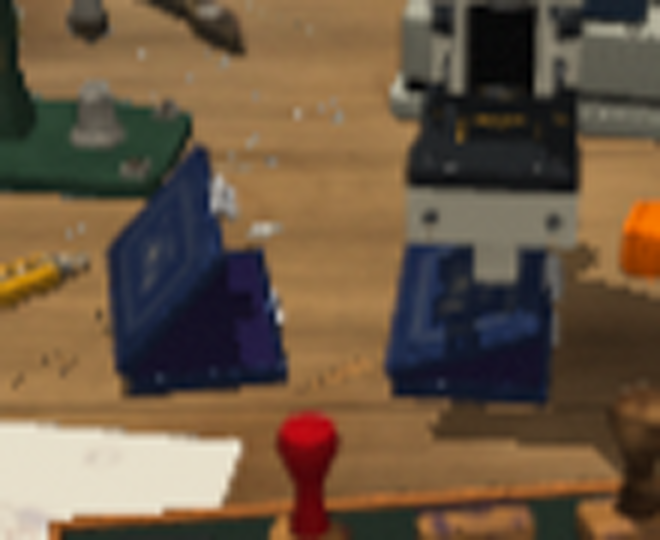

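Request:
jog_arm(commands=[{"x":0.5,"y":0,"z":0.5,"roll":0},{"x":0.5,"y":0,"z":0.5,"roll":0},{"x":0.4,"y":0,"z":0.5,"roll":0},{"x":0,"y":0,"z":0.4,"roll":0},{"x":0,"y":0,"z":0.3,"roll":0},{"x":0,"y":0,"z":0,"roll":0},{"x":0,"y":0,"z":0,"roll":0}])

```text
clock: 23.7
tool_pos: [0.5016, 0.042, 0.0193]
orientation: [-180.0, -0.1, 175.5]
force: [-2.1, -0.1, 2.2]
opening: 0.0005
```

Request:
jog_arm(commands=[{"x":0,"y":0,"z":0.2,"roll":0},{"x":0,"y":0,"z":0,"roll":0}])

```text
clock: 23.9
tool_pos: [0.5017, 0.042, 0.0186]
orientation: [-180.0, -0.1, 175.5]
force: [-7.8, 1.9, 19.3]
opening: 0.0001
```

Request:
jog_arm(commands=[{"x":0,"y":0,"z":-1,"roll":0},{"x":0,"y":0,"z":-5,"roll":0},{"x":0,"y":0,"z":-5,"roll":0},{"x":0,"y":0,"z":-5,"roll":0},{"x":0,"y":0,"z":-5,"roll":0},{"x":0,"y":0,"z":0,"roll":0},{"x":0,"y":0,"z":0,"roll":0}])

```text
clock: 24.6
tool_pos: [0.5028, 0.0426, 0.2291]
orientation: [179.9, 0.2, 175.5]
force: [0.2, -0.6, -0.7]
opening: 0.0004
```

Run:
```python
from h import *
_,ct,_=snap('top','t5.png',(200,80,360,220),4.5);_,cs,_=snap('side','s14.png',(140,80,300,240),3.7)
plan([.66,.03,.25],190)
```

```text
clock 24.70 tcp [0.5016 0.0421 0.2267] yaw 175.50 open 0.0003 f [ 0.1952  0.2614 -0.2724]
roll rad -0.253  shift cm (after roll) [-15.3869  -3.9395  -2.3262]
```

View pics/t5.png

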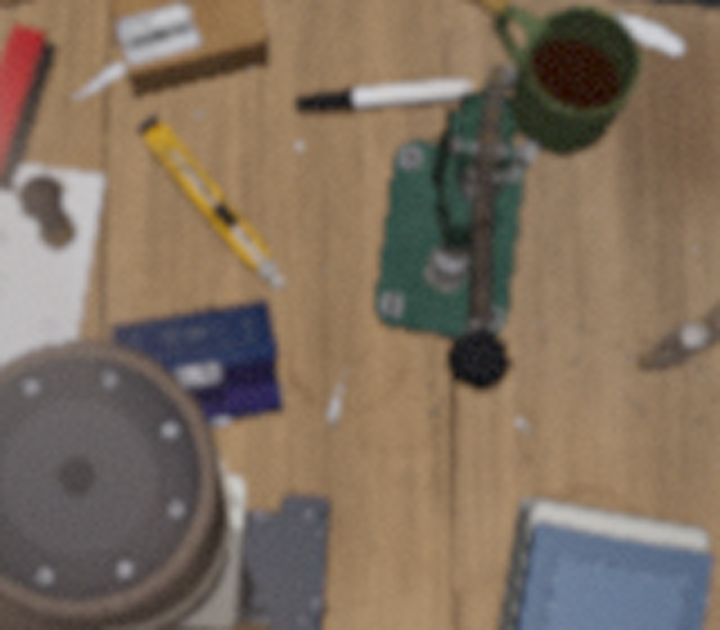

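View pics/s14.png

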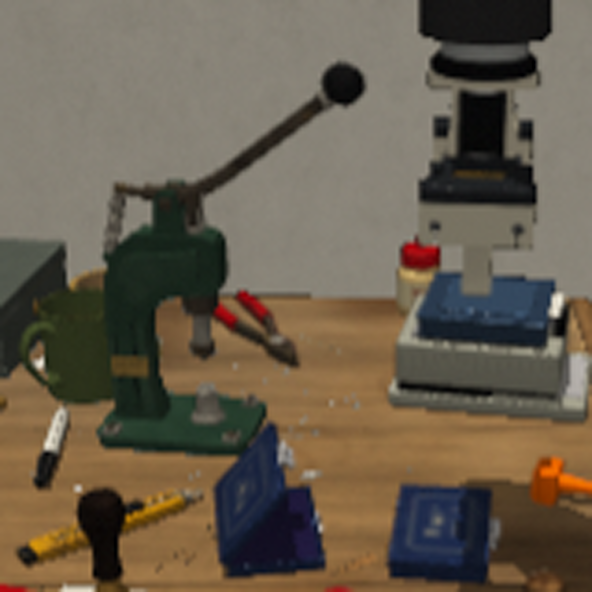

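Request:
jog_arm(commands=[{"x":0,"y":0,"z":-2.3,"roll":-0.127},{"x":0,"y":0,"z":0,"roll":-0.126},{"x":-5,"y":-1.3,"z":0,"roll":0},{"x":-5,"y":-1.3,"z":0,"roll":0},{"x":-5,"y":-1.3,"z":0,"roll":0},{"x":0,"y":0,"z":0,"roll":0},{"x":0,"y":0,"z":0,"roll":0},{"x":0,"y":0,"z":0,"roll":0}])

```text
clock: 25.5
tool_pos: [0.6509, 0.0302, 0.2493]
orientation: [-180.0, -0.2, -170.0]
force: [-0.2, -0.4, 0.3]
opening: 0.0005
```

Run:
```python
from h import *
plan([.66,.03,.25],190)
im,c,o=snap('wrist','w14.png')
cv2.imwrite('pics/w15.png',cv2.resize(im[95:240,190:320],None,fx=4.5,fy=4.5,interpolation=2)[:600])
```

```text
clock 25.50 tcp [0.6509 0.0302 0.2493] yaw -169.99 open 0.0005 f [-0.1724 -0.4453  0.3004]
roll rad 0.000  shift cm (after roll) [-0.8937 -0.175  -0.0747]
```

View pics/w14.png

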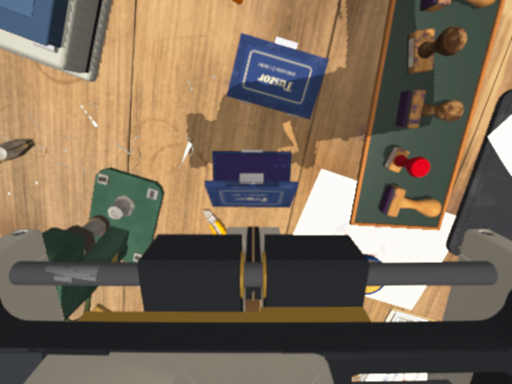

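View pics/w15.png

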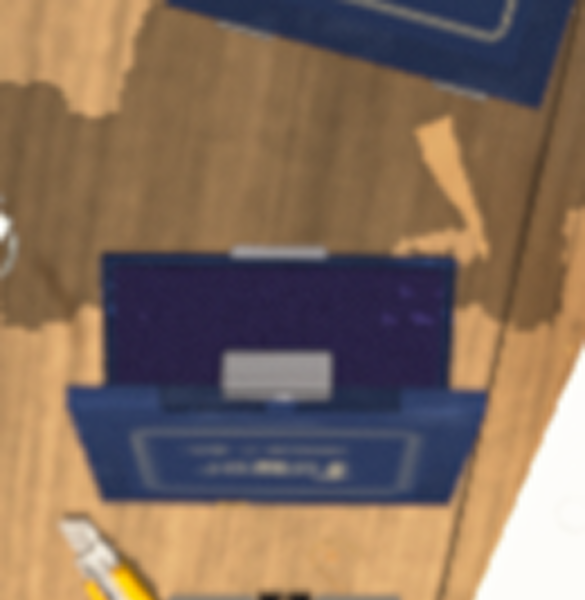

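Run:
```python
from h import *
o=ctrl.get_obs();c=cam(ctrl.snapshot('wrist'),o)
print(onz(c,(251.5,206.5),.006),onz(c,(251.5,152),.011))
ex=np.array([np.cos(np.radians(10)),np.sin(np.radians(10)),0])
h=onz(c,(251.5,206.5),.006)-ex*.001;h[2]=.011;print('hinge',h)
for th in np.arange(.6,1.4,.1):
    e=h+ex*(-.081*np.cos(th)+.008*np.sin(th))+np.array([0,0,.081*np.sin(th)+.008*np.cos(th)])
    print(round(th,1),proj(c,e)[0],end='')
t=h-.022*ex;plan([t[0],t[1],.1])
```

```text
[0.7174 0.0387 0.006 ] [0.6312 0.0235 0.011 ]
hinge [0.7164 0.0385 0.011 ]
0.6 [251.2894 176.3625]0.7 [251.2671 181.582 ]0.8 [251.2471 187.2222]0.9 [251.2297 193.2014]1.0 [251.2152 199.4263]1.1 [251.204  205.7944]1.2 [251.1963 212.1978]1.3 [251.1922 218.5266]clock 25.60 tcp [0.6509 0.0304 0.251 ] yaw -169.96 open 0.0002 f [-0.4713 -0.1078  0.7118]
roll rad 0.000  shift cm (after roll) [-4.3958 -0.3422 15.0985]
```

Request:
jog_arm(commands=[{"x":-3.8,"y":0,"z":0,"roll":0},{"x":0,"y":0,"z":5,"roll":0},{"x":0,"y":0,"z":5,"roll":0},{"x":0,"y":0,"z":5,"roll":0},{"x":0,"y":0,"z":2,"roll":0},{"x":0,"y":0,"z":1.3,"roll":0},{"x":0.6,"y":0,"z":0.6,"roll":0},{"x":0.6,"y":0,"z":0.6,"roll":0},{"x":0.6,"y":0,"z":0.7,"roll":0},{"x":0.5,"y":0,"z":0.6,"roll":0},{"x":0.4,"y":0,"z":0.5,"roll":0},{"x":0,"y":0,"z":0,"roll":0}])

```text
clock: 26.8
tool_pos: [0.6616, 0.032, 0.0372]
orientation: [180.0, -0.1, -170.0]
force: [-0.2, 0.2, -0.2]
opening: 0.0005
```

Run:
```python
from h import *
t=np.array([.7164,.0385,0])-.07*np.array([.985,.174,0]);plan([t[0],t[1],.019])
s,cs,_=snap('side','s15.png',(180,170,290,260),6)
```

```text
clock 26.80 tcp [0.6616 0.032  0.0372] yaw -170.00 open 0.0005 f [-0.2251  0.2366 -0.2427]
roll rad 0.000  shift cm (after roll) [ 1.4947 -0.318   1.8218]
```

View pics/s15.png

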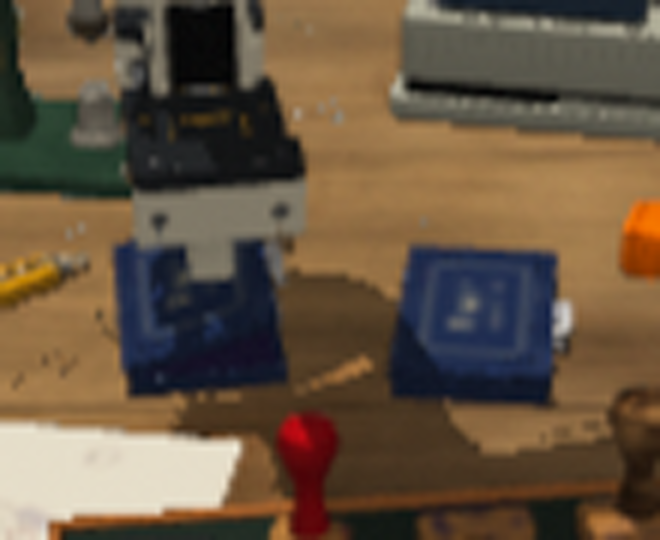

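Request:
jog_arm(commands=[{"x":0.5,"y":0,"z":0.5,"roll":0},{"x":0.5,"y":0,"z":0.5,"roll":0},{"x":0.4,"y":0,"z":0.4,"roll":0},{"x":0,"y":0,"z":0.3,"roll":0},{"x":0,"y":0,"z":0.1,"roll":0},{"x":0,"y":0,"z":0,"roll":0},{"x":0,"y":0,"z":0,"roll":0}])

```text
clock: 27.55
tool_pos: [0.6482, 0.0297, 0.0194]
orientation: [180.0, -0.1, -170.0]
force: [-1.2, 0.7, 1.7]
opening: 0.0002
```

Request:
jog_arm(commands=[{"x":0,"y":0,"z":0.15,"roll":0},{"x":0,"y":0,"z":0,"roll":0}])

```text
clock: 27.75
tool_pos: [0.6483, 0.0297, 0.0191]
orientation: [-180.0, -0.1, -170.0]
force: [-5.6, 0.5, 10.0]
opening: 0.001
```

Request:
jog_arm(commands=[{"x":0,"y":0,"z":-1,"roll":0},{"x":0,"y":0,"z":-5,"roll":0},{"x":0,"y":0,"z":-5,"roll":0},{"x":0,"y":0,"z":-5,"roll":0},{"x":0,"y":0,"z":-5,"roll":0},{"x":0,"y":0,"z":-3,"roll":0},{"x":0,"y":0,"z":0,"roll":0}])

```text
clock: 28.45
tool_pos: [0.6512, 0.03, 0.2647]
orientation: [180.0, 0.6, -170.0]
force: [0.2, 0.2, -0.0]
opening: 0.0001
```

Run:
```python
from h import *
print(ctrl.get_obs()['joint_pos'])
plan([.56,.26,.30],-83.7)
snap('side','s16.png',(180,170,290,260),6)
```

```text
[ 19.8017  16.884    0.3398   0.0901 -72.9066 -99.7912]
clock 28.45 tcp [0.6512 0.03   0.2647] yaw -169.96 open 0.0001 f [ 0.1505  0.2146 -0.0066]
roll rad -1.506  shift cm (after roll) [-23.8613   6.5392  -3.5279]
```

View pics/s16.png

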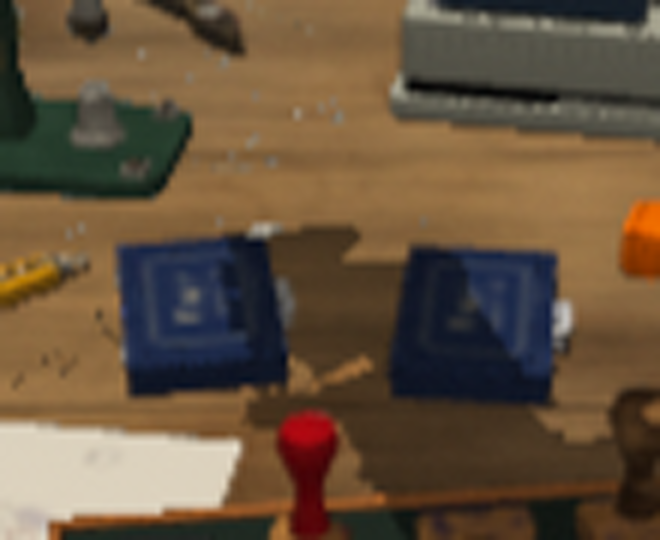

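Request:
jog_arm(commands=[{"x":0,"y":4,"z":-3,"roll":0},{"x":0,"y":5,"z":0,"roll":0},{"x":0,"y":5,"z":0,"roll":0},{"x":0,"y":5,"z":0,"roll":-0.137},{"x":0,"y":0,"z":0,"roll":-0.137},{"x":0,"y":0,"z":0,"roll":-0.137},{"x":0,"y":0,"z":0,"roll":-0.137},{"x":0,"y":0,"z":0,"roll":-0.137},{"x":0,"y":0,"z":0,"roll":-0.137},{"x":0,"y":0,"z":0,"roll":-0.137},{"x":0,"y":0,"z":0,"roll":-0.137},{"x":0,"y":0,"z":0,"roll":-0.137}])

```text
clock: 29.7
tool_pos: [0.6152, 0.2167, 0.2864]
orientation: [179.9, -0.1, -99.0]
force: [-1.2, 0.4, -0.1]
opening: 0.0006
```

Request:
jog_arm(commands=[{"x":0,"y":0,"z":0,"roll":-0.137},{"x":0,"y":0,"z":0,"roll":-0.137},{"x":0,"y":0,"z":0,"roll":0},{"x":0,"y":0,"z":0,"roll":0}])

```text
clock: 30.1
tool_pos: [0.6155, 0.2168, 0.2871]
orientation: [179.9, -0.0, -83.9]
force: [0.1, 0.2, 0.4]
opening: 0.0007
```

Run:
```python
from h import *
plan([.54,.26,.30],-83.7)
```

```text
clock 30.10 tcp [0.6155 0.2168 0.2871] yaw -83.88 open 0.0007 f [0.1494 0.2345 0.364 ]
roll rad -0.003  shift cm (after roll) [-5.1217  7.0294 -1.2888]
```

Request:
jog_arm(commands=[{"x":-4,"y":4,"z":0,"roll":0},{"x":-4,"y":3,"z":0,"roll":0},{"x":0,"y":0,"z":0,"roll":0},{"x":0,"y":0,"z":0,"roll":0},{"x":0,"y":0,"z":0,"roll":0}])

```text
clock: 30.6
tool_pos: [0.5427, 0.2844, 0.288]
orientation: [180.0, -0.0, -83.7]
force: [-0.7, -0.6, -0.6]
opening: 0.0004
```

Run:
```python
from h import *
im,c,o=snap('wrist','w20.png')
plan([.54,.26,.30],-83.7)
```

```text
clock 30.65 tcp [0.5429 0.2841 0.288 ] yaw -83.76 open 0.0004 f [0.2619 0.7383 0.3634]
roll rad -0.001  shift cm (after roll) [ 2.3595  0.5558 -1.2034]
```

View pics/w20.png

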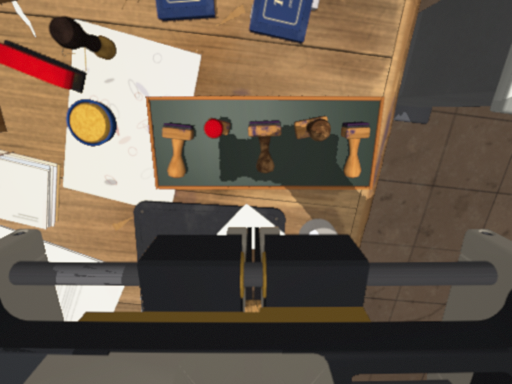

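Run:
```python
from h import *
im,c,o=snap('wrist')
cv2.imwrite('pics/w21.png',cv2.resize(im[85:200,140:390],None,fx=3.2,fy=3.2,interpolation=2))
im,c,o=snap('side','s21.png',(180,220,340,310),5)
```

```text
(no output)
```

View pics/w21.png

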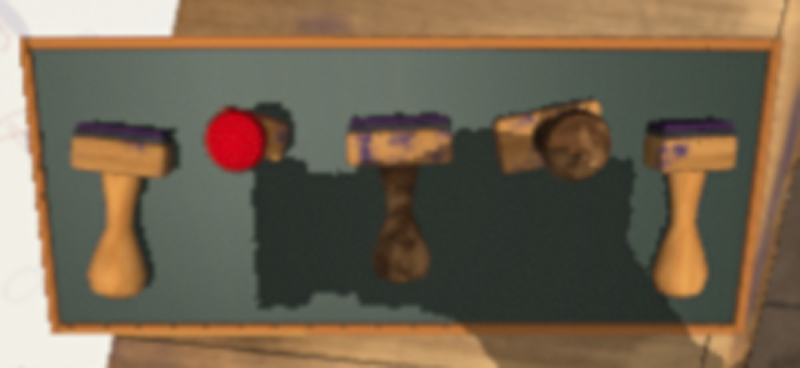

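View pics/s21.png

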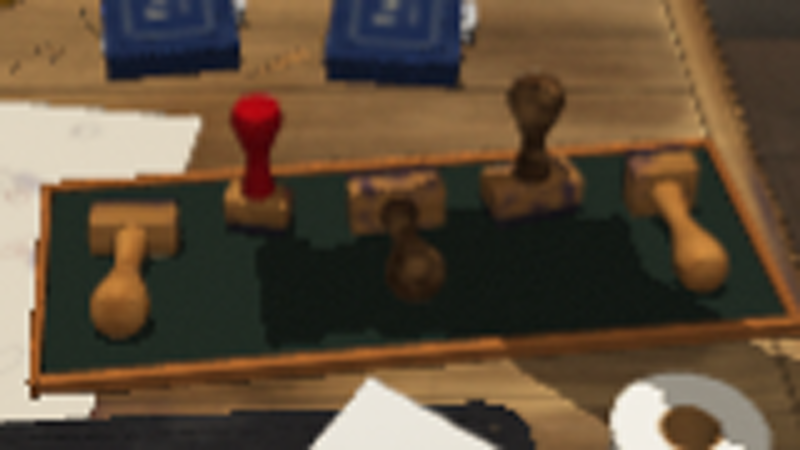

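Run:
```python
from h import *
o=ctrl.get_obs();c=cam(ctrl.snapshot('wrist'),o)
f=lambda p:(np.array(p)+.5)/3.2-.5+[140,85]
C=np.array([onz(c,f(p),.01) for p in [(22,38),(780,38),(742,333),(53,333)]])
print(C,C.mean(0)); d=C[0]+C[3]-C[1]-C[2];yaw=np.arctan2(d[1],d[0]);print(np.degrees(yaw),np.linalg.norm(d)/2,np.linalg.norm(C[0]-C[3]))
ctr=C.mean(0);tx=np.array([np.cos(yaw),np.sin(yaw),0]);ty=np.array([-tx[1],tx[0],0])
for n,p,z in [('a knob',(118,268),.020),('a neck',(122,190),.019),('a base',(122,137),.025),('a end',(117,297),.02),('b knob',(402,252),.021),('b neck',(400,185),.02),('b base',(399,125),.03),('b end',(402,281),.02),('c knob',(681,268),.021),('c neck',(688,190),.021),('c base',(690,130),.035),('c end',(681,297),.02),('d knob',(237,140),.075),('e knob',(577,145),.078)]:
    q=onz(c,f(p),z);r=q-ctr;print(n,q,'tray',np.round(1000*np.array([r@tx,r@ty]),1))
print(onz(c,(320,228),.04), onz(cam(ctrl.snapshot('top')),(129,239),.04))
```

```text
[[0.7167 0.2006 0.01  ]
 [0.3548 0.1606 0.01  ]
 [0.338  0.3074 0.01  ]
 [0.701  0.3474 0.01  ]] [0.5276 0.254  0.01  ]
6.294439094404958 0.3646325775759002 0.14757585850619423
a knob [0.6649 0.306  0.02  ] tray [142.2  36.6]
a neck [0.6643 0.2667 0.019 ] tray [137.2  -2.3]
a base [0.6634 0.2406 0.025 ] tray [133.5 -28.2]
a end [0.6651 0.3212 0.02  ] tray [144.   51.7]
b knob [0.5234 0.2821 0.021 ] tray [-1.1 28.4]
b neck [0.5284 0.2493 0.02  ] tray [ 0.3 -4.7]
b base [0.5329 0.2206 0.03  ] tray [  1.5 -33.8]
b end [0.5215 0.2971 0.02  ] tray [-1.4 43.5]
c knob [0.3825 0.2747 0.021 ] tray [-142.    36.5]
c neck [0.3875 0.236  0.021 ] tray [-141.3   -2.6]
c base [0.3981 0.2075 0.035 ] tray [-133.9  -32. ]
c end [0.3788 0.2897 0.02  ] tray [-144.1   51.8]
d knob [0.602  0.2321 0.075 ] tray [ 71.5 -29.9]
e knob [0.4601 0.2183 0.078 ] tray [-71.1 -28.1]
[0.4216 0.3758 0.04  ] [0.4105 0.4075 0.04  ]
```

```bash
cat >> h.py <<'E'
ctr=np.array([.5280,.2555,0]);_y=np.radians(6.3)
tx=np.array([np.cos(_y),np.sin(_y),0]);ty=np.array([-tx[1],tx[0],0])
def tp(x,y,z): return ctr+tx*x/1000+ty*y/1000+np.array([0,0,z/1000])
def tinv(p): r=np.asarray(p)-ctr; return np.round(1000*np.array([r@tx,r@ty,p[2]]),1)
E
python3 - <<'E'
from h import *
plan(tp(-1,32,100),-83.7)
o=ctrl.get_obs();print(tinv(o['tool_pos']))
E
```

```text
clock 30.85 tcp [0.543  0.2839 0.2879] yaw -83.74 open 0.0005 f [ 0.0716 -0.1948  0.3659]
roll rad -0.001  shift cm (after roll) [-0.5423  1.9053 18.7923]
[ 18.1  26.6 287.9]
```

Request:
jog_arm(commands=[{"x":-0.45,"y":1.9,"z":4,"roll":0},{"x":0,"y":0,"z":5,"roll":0},{"x":0,"y":0,"z":5,"roll":0},{"x":0,"y":0,"z":4.8,"roll":0},{"x":0,"y":0,"z":0,"roll":0},{"x":0,"y":0,"z":0,"roll":0}], gripper=4.6)

```text
clock: 31.45
tool_pos: [0.5238, 0.2866, 0.1008]
orientation: [180.0, -0.1, -83.6]
force: [0.7, 1.1, 2.0]
opening: 0.0422
```

Run:
```python
from h import *
plan(tp(-1,31,14),-83.7)
o=ctrl.get_obs();print(tinv(o['tool_pos']))
snap('wrist','w22.png');snap('side','s22.png',(180,180,340,300),5)
```

```text
clock 31.45 tcp [0.5238 0.2866 0.1008] yaw -83.65 open 0.0422 f [0.7059 1.1115 2.0232]
roll rad 0.001  shift cm (after roll) [0.0412 0.0232 8.6756]
[ -0.8  31.4 100.8]
```

View pics/w22.png

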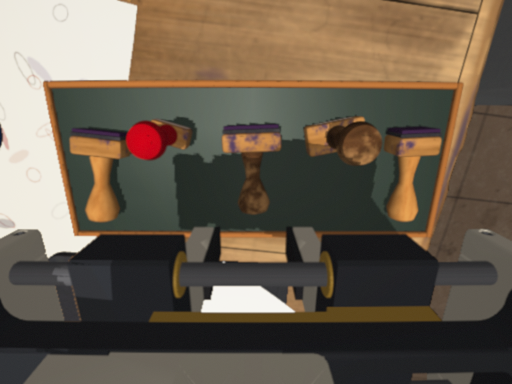

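View pics/s22.png

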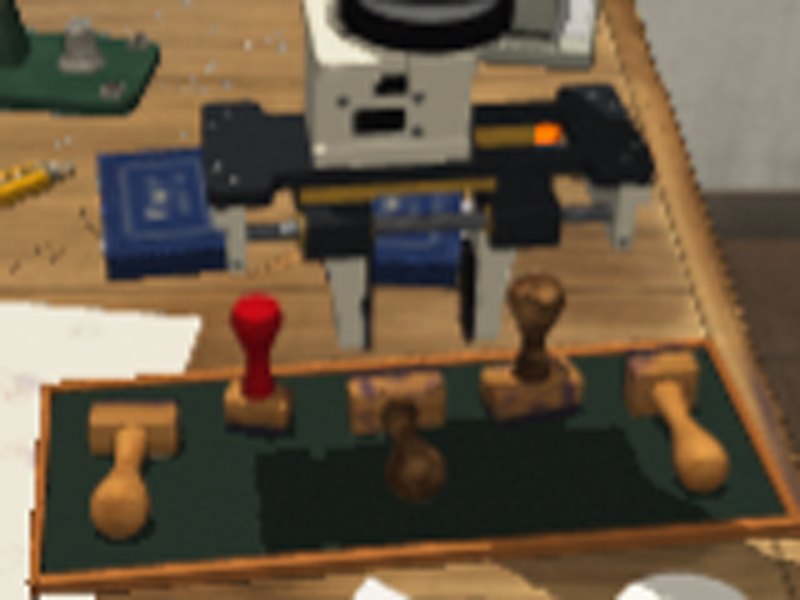

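Run:
```python
from h import *
o=ctrl.get_obs();c=cam(ctrl.snapshot('wrist'),o)
for n,p,z in [('c0',(45,83),.01),('c1',(463,83),.01),('b face',(251,124),.032),('b end',(254,214),.021),('b knob',(254,199),.021),('d',(147,140),.08),('e',(358,143),.083),('a end',(102,220),.02),('a knob',(102,208),.02),('a neck',(103,170),.018),('c knob',(404,208),.021),('c neck',(406,170),.021),('c end',(404,220),.02)]:
    print(n,tinv(onz(c,p,z)))
```

```text
c0 [184.7 -72.4  10. ]
c1 [-183.1  -72.9   10. ]
b face [  2.7 -37.9  32. ]
b end [-0.1 46.5 21. ]
b knob [-0.  31.3 21. ]
d [ 71.7 -30.1  80. ]
e [-68.2 -28.8  83. ]
a end [148.8  53.9  20. ]
a knob [146.7  41.3  20. ]
a neck [140.6   4.3  18. ]
c knob [-143.6   40.    21. ]
c neck [-139.1    2.9   21. ]
c end [-146.4   52.8   20. ]
```

Request:
jog_arm(commands=[{"x":-0.1,"y":0,"z":3,"roll":0},{"x":0,"y":0,"z":2.5,"roll":0},{"x":0,"y":0,"z":2,"roll":0},{"x":0,"y":0,"z":1.1,"roll":0},{"x":0,"y":0,"z":0,"roll":0},{"x":0,"y":0,"z":0,"roll":0}])

```text
clock: 32.2
tool_pos: [0.5239, 0.2887, 0.0157]
orientation: [-179.9, 0.1, -83.6]
force: [0.0, 0.4, 0.0]
opening: 0.0459
```

Run:
```python
from h import *
o=ctrl.get_obs();print(tinv(o['tool_pos']),o['force'],o['opening'])
snap('wrist','w23.png');snap('side','s23.png',(180,180,340,300),5)
```

```text
[-0.4 33.4 15.7] [0.0464 0.4413 0.0073] 0.045851656757063965
```

View pics/s23.png

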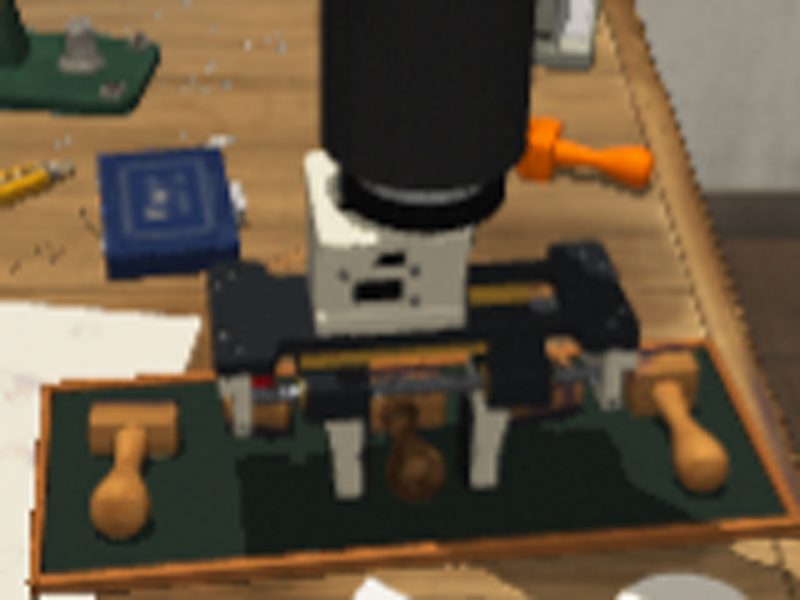

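Request:
jog_arm(commands=[{"x":0.1,"y":0,"z":0.2,"roll":0},{"x":0,"y":0,"z":0,"roll":0},{"x":0,"y":0,"z":0,"roll":0},{"x":0,"y":0,"z":0,"roll":0},{"x":0,"y":0,"z":0,"roll":0},{"x":0,"y":0,"z":0,"roll":0}], gripper=2.0)

```text
clock: 32.9
tool_pos: [0.5233, 0.287, 0.0124]
orientation: [-180.0, 0.0, -83.6]
force: [0.5, 0.7, 2.0]
opening: 0.0279
```

Request:
jog_arm(commands=[{"x":0,"y":0,"z":-0.8,"roll":0},{"x":0,"y":0,"z":-1,"roll":0},{"x":0,"y":0,"z":-1,"roll":0},{"x":0,"y":0,"z":0,"roll":0},{"x":0,"y":0,"z":0,"roll":0}])

```text
clock: 33.4
tool_pos: [0.5233, 0.2872, 0.0408]
orientation: [-180.0, 0.0, -83.6]
force: [0.9, -0.7, -1.3]
opening: 0.028
```

Run:
```python
from h import *
o=ctrl.get_obs();print(tinv(o['tool_pos']),o['force'],o['opening'])
snap('wrist','w24.png');snap('side','s24.png',(180,180,340,300),5)
```

```text
[-1.2 32.  40.8] [ 0.8845 -0.748  -1.2764] 0.028021657734770576
```

View pics/s24.png

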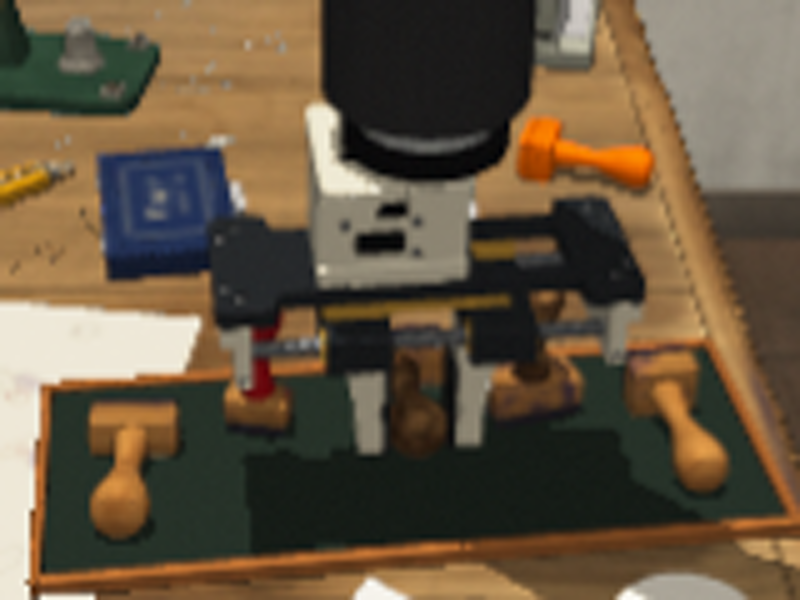

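View pics/w24.png

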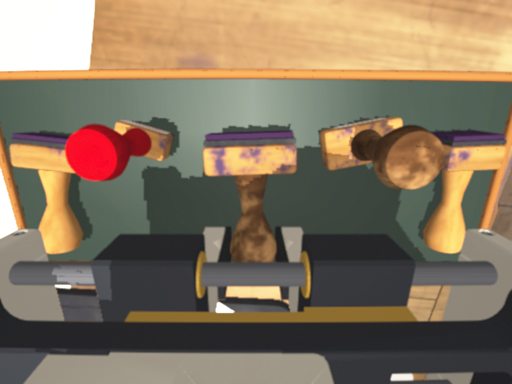

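Request:
jog_arm(commands=[{"x":0,"y":0,"z":1.6,"roll":0},{"x":0,"y":0,"z":1.2,"roll":0},{"x":0,"y":0,"z":0,"roll":0},{"x":0.2,"y":0,"z":-0.7,"roll":0},{"x":0.4,"y":0,"z":-0.7,"roll":0},{"x":0.5,"y":0,"z":-0.75,"roll":0},{"x":0.5,"y":0,"z":-0.65,"roll":0},{"x":0.65,"y":0,"z":-0.6,"roll":0},{"x":0.65,"y":0,"z":-0.55,"roll":0},{"x":0,"y":0,"z":0,"roll":0}])

```text
clock: 34.5
tool_pos: [0.5268, 0.2575, 0.0528]
orientation: [-179.9, 0.0, -83.7]
force: [-0.3, 0.4, -1.2]
opening: 0.0277
```

Run:
```python
from h import *
o=ctrl.get_obs();print(tinv(o['tool_pos']),o['force'],o['opening'])
snap('wrist','w25.png');snap('side','s25.png',(180,180,340,300),5)
```

```text
[-1.   2.1 52.8] [-0.2735  0.3504 -1.1831] 0.02767780529294792
```

View pics/s25.png

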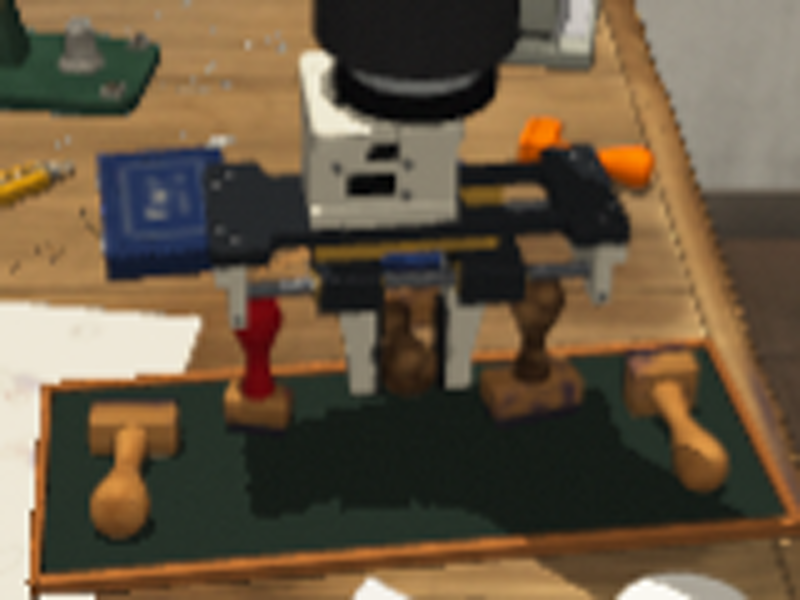

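View pics/w25.png

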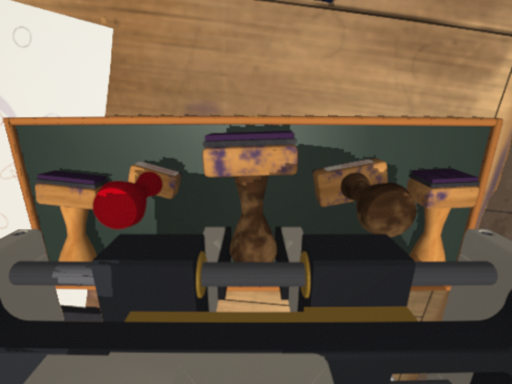

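Request:
jog_arm(commands=[{"x":0,"y":0,"z":-0.9,"roll":0},{"x":0,"y":0,"z":-0.8,"roll":0},{"x":0,"y":0,"z":0,"roll":0},{"x":0,"y":0,"z":0,"roll":0}], gripper=2.74)

```text
clock: 35.0
tool_pos: [0.5265, 0.2585, 0.0691]
orientation: [-180.0, 0.0, -83.6]
force: [0.8, -0.2, -1.1]
opening: 0.0277
```

Request:
jog_arm(commands=[{"x":0,"y":0,"z":0,"roll":0},{"x":0,"y":0,"z":0,"roll":0},{"x":0,"y":0,"z":0,"roll":0}], gripper=2.77)

```text
clock: 35.3
tool_pos: [0.5262, 0.258, 0.0684]
orientation: [180.0, -0.0, -83.6]
force: [-0.2, 0.0, -1.0]
opening: 0.0277
```

Run:
```python
from h import *
o=ctrl.get_obs();print(tinv(o['tool_pos']),o['force'],o['opening'])
snap('wrist','w26.png')
```

```text
[-1.5  2.7 68.4] [-0.1978  0.0112 -0.9531] 0.027686948961282494
```

View pics/w26.png

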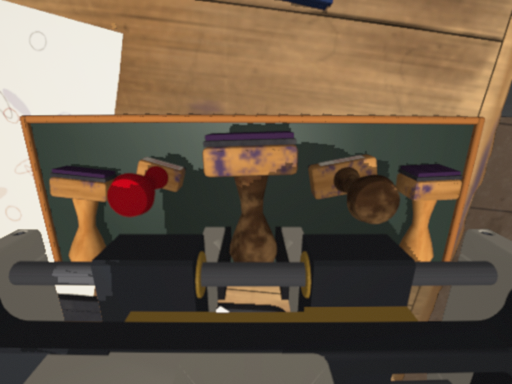

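Request:
jog_arm(commands=[{"x":0,"y":0,"z":0,"roll":0},{"x":0,"y":0,"z":0,"roll":0},{"x":0,"y":0,"z":0,"roll":0}], gripper=2.79)

```text
clock: 35.65
tool_pos: [0.5263, 0.2581, 0.0687]
orientation: [180.0, -0.0, -83.6]
force: [0.7, -0.1, -0.7]
opening: 0.028
```

Run:
```python
from h import *
o=ctrl.get_obs();print(tinv(o['tool_pos']),o['force'],o['opening'])
snap('wrist','w27.png',(130,90,390,320),2)
```

```text
[-1.4  2.8 68.7] [ 0.6577 -0.1029 -0.6538] 0.02799737194672874
```

View pics/w27.png

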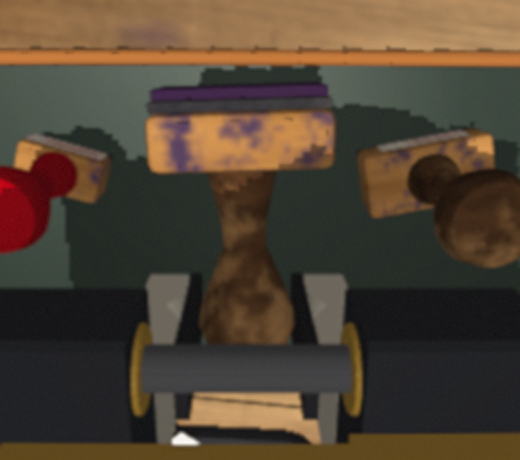

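Request:
jog_arm(commands=[{"x":0,"y":0,"z":0,"roll":0},{"x":0,"y":0,"z":0,"roll":0},{"x":0,"y":0,"z":0,"roll":0}], gripper=2.81)

```text
clock: 36.0
tool_pos: [0.5264, 0.2581, 0.0687]
orientation: [180.0, -0.0, -83.6]
force: [1.6, -0.7, -0.6]
opening: 0.0283
```

Run:
```python
from h import *
o=ctrl.get_obs();print(tinv(o['tool_pos']),o['force'],o['opening'])
snap('wrist','w28.png',(130,90,390,320),2)
```

```text
[-1.3  2.8 68.7] [ 1.5512 -0.6647 -0.6434] 0.028296334737843383
```

View pics/w28.png

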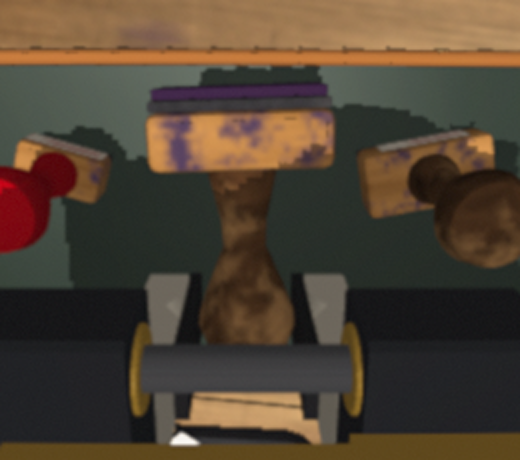

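Request:
jog_arm(commands=[{"x":0,"y":0,"z":0,"roll":0},{"x":0,"y":0,"z":0,"roll":0},{"x":0,"y":0,"z":0,"roll":0}], gripper=2.84)

```text
clock: 36.35
tool_pos: [0.5264, 0.2581, 0.0687]
orientation: [180.0, -0.0, -83.6]
force: [0.8, 0.3, -0.8]
opening: 0.0289
```

Run:
```python
from h import *
o=ctrl.get_obs();print(tinv(o['tool_pos']),o['force'],o['opening'])
snap('wrist','w29.png',(130,90,390,320),2)
```

```text
[-1.3  2.8 68.7] [ 0.7819  0.2876 -0.8297] 0.02885782921502698
```

View pics/w29.png

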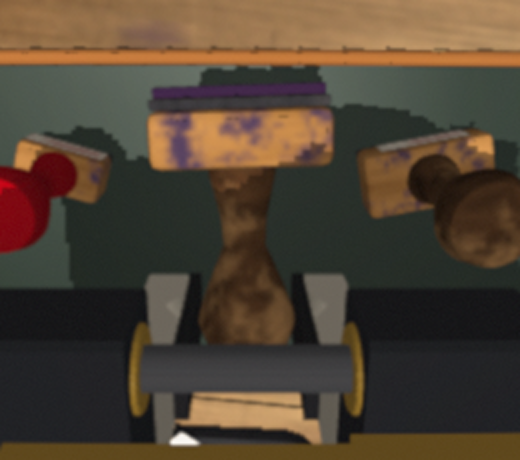

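Request:
jog_arm(commands=[{"x":0,"y":0,"z":0,"roll":0},{"x":0,"y":0,"z":0,"roll":0},{"x":0,"y":0,"z":0,"roll":0}], gripper=2.86)

```text
clock: 36.7
tool_pos: [0.5264, 0.2582, 0.0687]
orientation: [-180.0, 0.0, -83.6]
force: [-0.8, 1.1, -0.4]
opening: 0.029
```

Run:
```python
from h import *
o=ctrl.get_obs();print(tinv(o['tool_pos']),o['force'],o['opening'])
snap('wrist','w30.png',(130,90,390,320),2)
```

```text
[-1.3  2.8 68.7] [-0.7971  1.0527 -0.3628] 0.028958440691655648
```

View pics/w30.png

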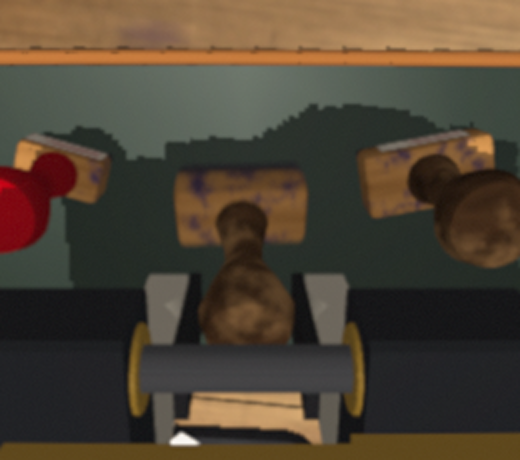

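Request:
jog_arm(commands=[{"x":0,"y":0,"z":0,"roll":0},{"x":0,"y":0,"z":0,"roll":0},{"x":0,"y":0,"z":0,"roll":0}])

```text
clock: 37.05
tool_pos: [0.5264, 0.2581, 0.0687]
orientation: [-180.0, 0.0, -83.6]
force: [-0.3, -0.1, -0.8]
opening: 0.0289
```

Run:
```python
from h import *
o=ctrl.get_obs();print(tinv(o['tool_pos']),o['force'],o['opening'])
im,_,_=snap('wrist');im2,_,_=snap('side')
cv2.imwrite('pics/m31.png',np.hstack([cv2.resize(im[130:280,180:330],(500,500)),cv2.resize(im2[200:300,210:310],(500,500))])[:, :1000][::1,::1] if 0 else cv2.resize(np.hstack([cv2.resize(im[130:280,180:330],(400,400)),cv2.resize(im2[200:300,210:310],(400,400))]),(800,400)))
```

```text
[-1.3  2.8 68.7] [-0.2529 -0.0737 -0.7968] 0.028872528018866653
```

View pics/m31.png

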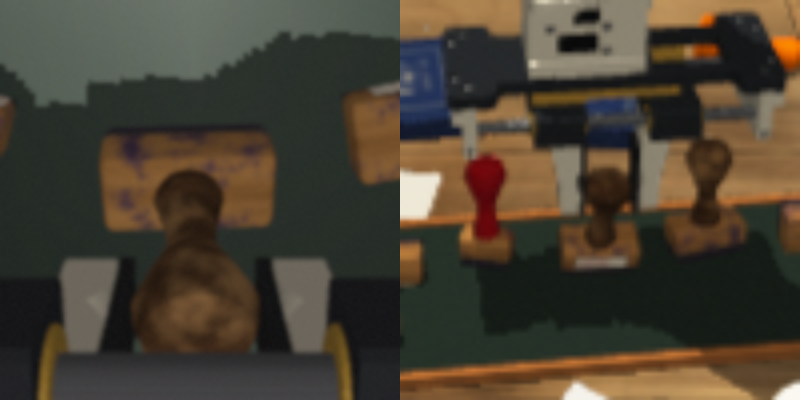

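Request:
jog_arm(commands=[{"x":0,"y":0,"z":0.2,"roll":0},{"x":0,"y":0,"z":0.2,"roll":0},{"x":0,"y":0,"z":0.05,"roll":0},{"x":0.4,"y":0,"z":0,"roll":0},{"x":0.4,"y":0,"z":0,"roll":0},{"x":0.4,"y":0,"z":0,"roll":0},{"x":0,"y":0,"z":0,"roll":0}])

```text
clock: 37.85
tool_pos: [0.5294, 0.2468, 0.0656]
orientation: [-179.8, 0.1, -83.6]
force: [1.8, 0.1, 5.9]
opening: 0.0288
```

```bash
cat >> h.py <<'E'
def duo(name,tip=None):
    o=ctrl.get_obs();print('t %.1f'%o['clock'],tinv(o['tool_pos']),o['force'],'%.4f'%o['opening'])
    im,cw,_=snap('wrist');im2,cs,_=snap('side')
    p=proj(cs,o['tool_pos'])[0].astype(int);x=min(max(p[0]-50,0),412);y=min(max(p[1]-60,0),284)
    cv2.imwrite('pics/'+name,np.hstack([cv2.resize(im[110:290,165:345],(400,400)),cv2.resize(im2[y:y+100,x:x+100],(400,400))]))
E
python3 -c "
from h import *
duo('m32.png')"
```

```text
t 37.9 [ 0.5 -8.8 65.6] [1.8218 0.1337 5.9062] 0.0288
```

View pics/m32.png

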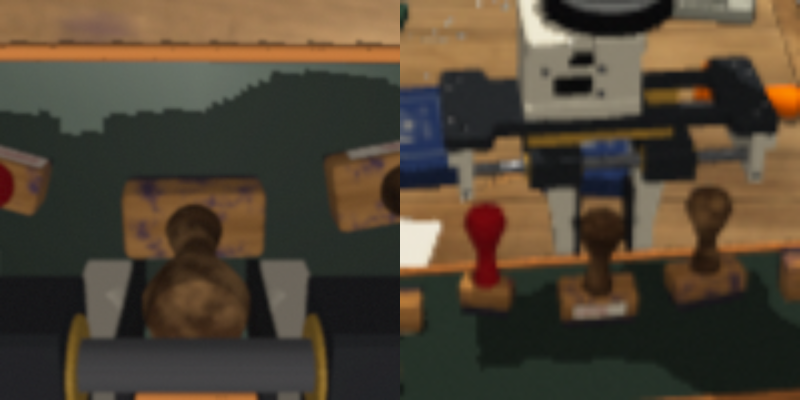

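```bash
cat >> h.py <<'E'
def basechk(name,hx,hy,dy=0,floor=6):
    o=ctrl.get_obs();im,c,_=snap('wrist');t=tinv(o['tool_pos'])
    # stamp x axis = along tray -y/+y (hx), stamp y along tray x (hy)
    P=np.array([tp(t[0]+sx*hy,t[1]+dy+sy*hx,floor+22) for sx,sy in [(-1,-1),(1,-1),(1,1),(-1,1)]])
    u=proj(c,P);S=3;x0,y0=165,90
    k=cv2.resize(im[y0:290,x0:345],None,fx=S,fy=S,interpolation=2)
    cv2.polylines(k,[((u+.5-[x0,y0])*S).astype(np.int32)],True,(0,255,0),1)
    cv2.imwrite('pics/'+name,k);print('t %.1f'%o['clock'],t,o['force'],'%.4f'%o['opening'])
E
python3 -c "
from h import *
basechk('b1.png',13,25)"
```

```text
t 38.0 [ 0.5 -8.6 65.6] [ 1.8284 -0.269   6.6994] 0.0285
```

View pics/b1.png

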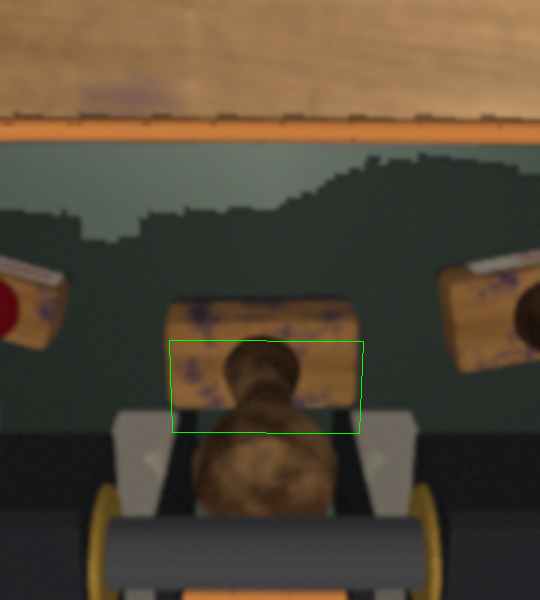

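Request:
jog_arm(commands=[{"x":0.4,"y":0,"z":0.05,"roll":0},{"x":0.4,"y":0,"z":0.05,"roll":0},{"x":0,"y":0,"z":0,"roll":0},{"x":0,"y":0,"z":0,"roll":0}])

```text
clock: 38.4
tool_pos: [0.5305, 0.2395, 0.0647]
orientation: [-179.8, 0.1, -83.6]
force: [1.5, 2.1, 5.1]
opening: 0.0286
```

```bash
python3 -c "
from h import *
basechk('b2.png',13,25)"
```

```text
t 38.4 [  0.8 -16.2  64.7] [1.4671 2.0936 5.1294] 0.0286
```

View pics/b2.png

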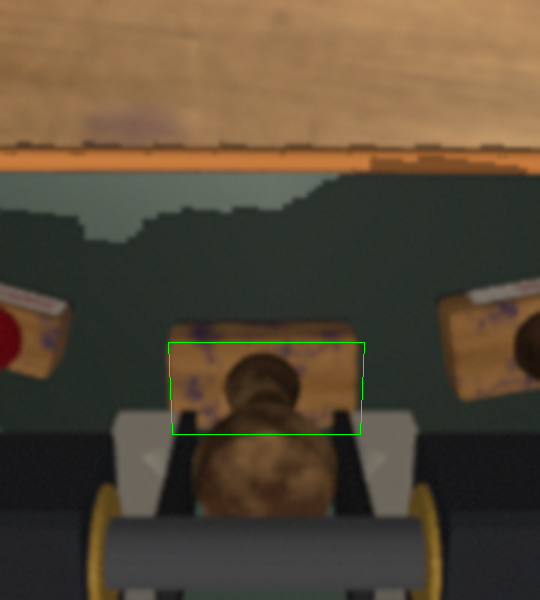

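Request:
jog_arm(commands=[{"x":0.1,"y":0,"z":0,"roll":0},{"x":0,"y":0,"z":0,"roll":0},{"x":0,"y":0,"z":0,"roll":0},{"x":0,"y":0,"z":0,"roll":0},{"x":0,"y":0,"z":0,"roll":0}], gripper=3.8)

```text
clock: 38.95
tool_pos: [0.5285, 0.2371, 0.063]
orientation: [180.0, -0.0, -83.6]
force: [0.3, 0.2, -0.0]
opening: 0.038
```

```bash
python3 -c "
from h import *
basechk('b3.png',13,25);duo('m33.png')"
```

```text
t 39.0 [ -1.6 -18.4  63. ] [ 0.2733  0.1674 -0.0226] 0.0380
t 39.0 [ -1.5 -18.3  63. ] [-0.0658 -0.0134 -0.1351] 0.0379
```

View pics/b3.png

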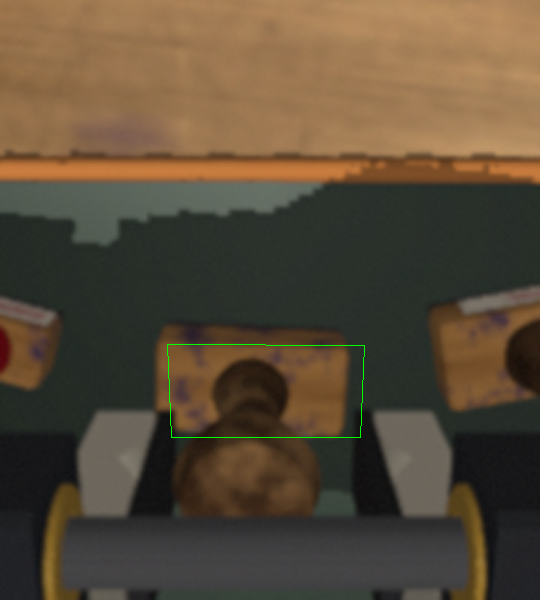

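View pics/m33.png

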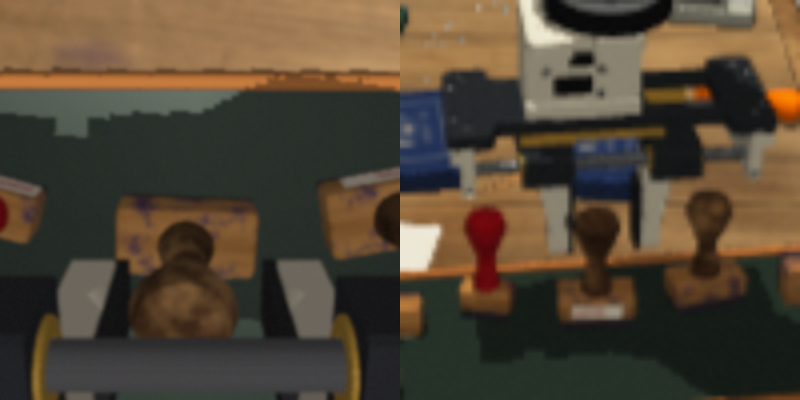

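Request:
jog_arm(commands=[{"x":0,"y":0,"z":0,"roll":0},{"x":0,"y":0,"z":-2,"roll":0},{"x":0,"y":0,"z":-4,"roll":0},{"x":0,"y":0,"z":-5,"roll":0},{"x":-4,"y":0,"z":-5,"roll":0},{"x":-1,"y":0,"z":-4,"roll":0},{"x":0,"y":0,"z":0,"roll":0},{"x":0,"y":0,"z":0,"roll":0}], gripper=4.7)

```text
clock: 39.9
tool_pos: [0.5242, 0.2789, 0.2532]
orientation: [-179.9, 0.1, -83.6]
force: [-0.8, 0.3, -0.9]
opening: 0.047
```

Run:
```python
from h import *
o=ctrl.get_obs();print(tinv(o['tool_pos']),o['force'])
im,c,_=snap('wrist','w34.png')
snap('side','s34.png',(180,220,340,310),5)
```

```text
[ -1.2  23.6 253.2] [-0.7598  0.3364 -0.8567]
```

View pics/w34.png

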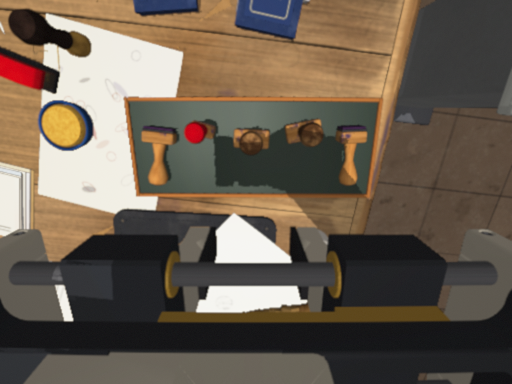

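View pics/s34.png

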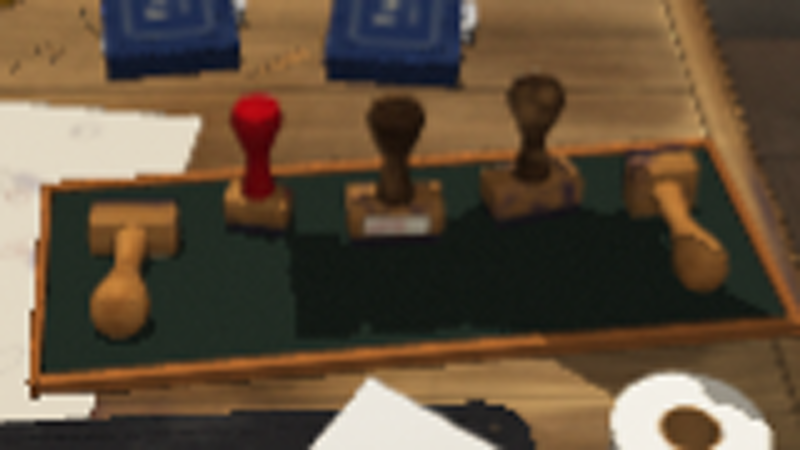

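Request:
jog_arm(commands=[{"x":-0.9,"y":-5,"z":0,"roll":0},{"x":0,"y":-5,"z":0,"roll":0},{"x":0,"y":-4.3,"z":3,"roll":0},{"x":0,"y":0,"z":5,"roll":0},{"x":0,"y":0,"z":5,"roll":0},{"x":0,"y":0,"z":2.3,"roll":0},{"x":0,"y":0,"z":0,"roll":0},{"x":0,"y":0,"z":0,"roll":0}], gripper=4.6)

```text
clock: 40.8
tool_pos: [0.6627, 0.3021, 0.1002]
orientation: [179.9, -0.1, -83.6]
force: [0.8, 0.8, 0.7]
opening: 0.046
```

Run:
```python
from h import *
o=ctrl.get_obs();print(tinv(o['tool_pos']),o['force'])
im,c,_=snap('wrist','w35.png')
```

```text
[138.9  31.5 100.2] [0.8209 0.85   0.6902]
```

View pics/w35.png

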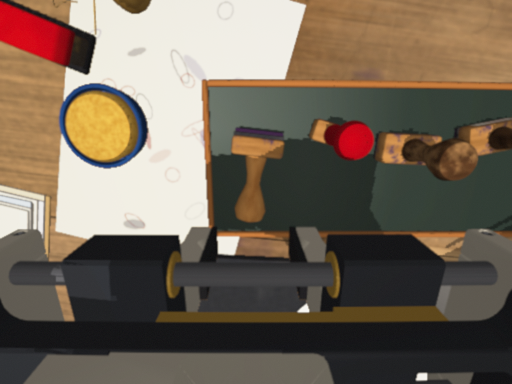

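Run:
```python
from h import *
o=ctrl.get_obs();c=cam(ctrl.snapshot('wrist'),o)
for n,p,z in [('face',(260,129),.028),('end',(249,222),.02),('knob',(249.5,207),.02),('neck',(256,170),.018),('faceL',(237,128),.028),('faceR',(285,130),.028),('d',(352,140),.08)]:
    print(n,tinv(onz(c,p,z)))
```

```text
face [134.2 -34.5  28. ]
end [143.8  53.9  20. ]
knob [143.3  38.5  20. ]
neck [137.3   3.   18. ]
faceL [153.6 -35.3  28. ]
faceR [113.1 -33.7  28. ]
d [ 74.4 -31.2  80. ]
```

Request:
jog_arm(commands=[{"x":-0.55,"y":-0.25,"z":2,"roll":0.085},{"x":0,"y":0,"z":3,"roll":0},{"x":0,"y":0,"z":2,"roll":0},{"x":0,"y":0,"z":1,"roll":0},{"x":0,"y":0,"z":0.5,"roll":0},{"x":0,"y":0,"z":0,"roll":0}], gripper=4.2)

```text
clock: 41.5
tool_pos: [0.6649, 0.3087, 0.0166]
orientation: [-179.9, 0.0, -88.5]
force: [-0.8, -0.4, -0.2]
opening: 0.0418
```

```bash
python3 -c "
from h import *
duo('m36.png')"
```

```text
t 41.5 [141.9  37.8  16.6] [-0.8358 -0.4058 -0.2247] 0.0418
```

View pics/m36.png

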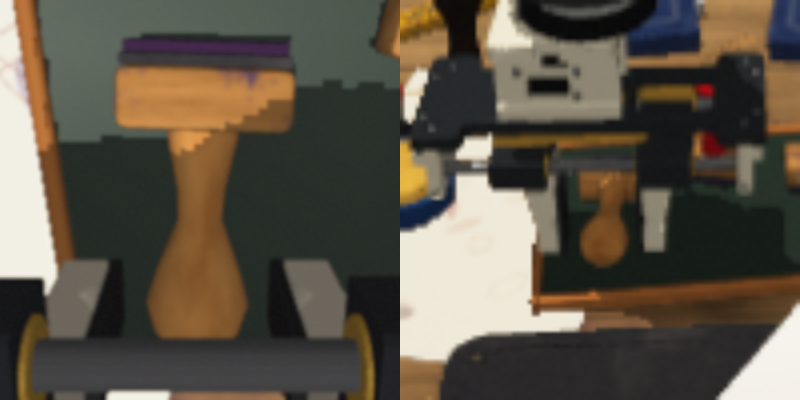

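Request:
jog_arm(commands=[{"x":0,"y":0,"z":0.3,"roll":0},{"x":0,"y":0,"z":0,"roll":0},{"x":0,"y":0,"z":0,"roll":0},{"x":0,"y":0,"z":0,"roll":0},{"x":0,"y":0,"z":0,"roll":0},{"x":0,"y":0,"z":0,"roll":0}], gripper=2.2)

```text
clock: 42.2
tool_pos: [0.6644, 0.3084, 0.0129]
orientation: [-180.0, 0.0, -88.5]
force: [-1.1, -0.7, 2.4]
opening: 0.0272
```

Request:
jog_arm(commands=[{"x":0,"y":0,"z":-1,"roll":0},{"x":0,"y":0,"z":-1.5,"roll":0},{"x":0.5,"y":0,"z":-1.5,"roll":0},{"x":1,"y":0,"z":-1.5,"roll":0},{"x":1,"y":0,"z":0,"roll":0},{"x":0.5,"y":0,"z":0,"roll":0},{"x":0,"y":0,"z":0,"roll":0}])

```text
clock: 42.9
tool_pos: [0.6648, 0.2769, 0.0674]
orientation: [180.0, -0.0, -88.6]
force: [0.1, 0.5, -0.6]
opening: 0.0269
```

```bash
python3 -c "
from h import *
duo('m37.png')"
```

```text
t 42.9 [138.3   6.2  67.4] [ 0.1045  0.4884 -0.6258] 0.0269
```

View pics/m37.png

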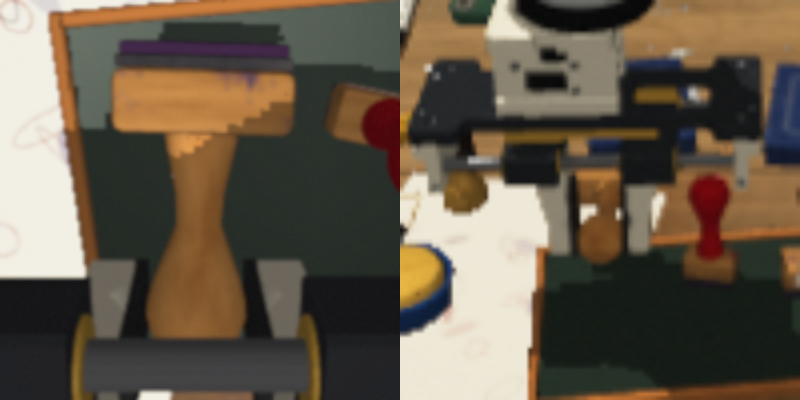

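Request:
jog_arm(commands=[{"x":0,"y":0,"z":-0.4,"roll":0},{"x":0,"y":0,"z":0,"roll":0},{"x":0,"y":0,"z":0,"roll":0}], gripper=2.72)

```text
clock: 43.3
tool_pos: [0.6652, 0.2787, 0.0716]
orientation: [-180.0, -0.0, -88.5]
force: [-0.1, -0.6, -0.6]
opening: 0.0275
```

Request:
jog_arm(commands=[{"x":0,"y":0,"z":0,"roll":0},{"x":0,"y":0,"z":0,"roll":0},{"x":0,"y":0,"z":0,"roll":0}], gripper=2.75)

```text
clock: 43.6
tool_pos: [0.6651, 0.2784, 0.0716]
orientation: [180.0, -0.0, -88.5]
force: [-0.5, 0.2, -1.0]
opening: 0.0276
```

```bash
python3 -c "
from h import *
duo('m38.png')"
```

```text
t 43.6 [138.8   7.7  71.6] [-0.497   0.15   -0.9898] 0.0276
```

View pics/m38.png

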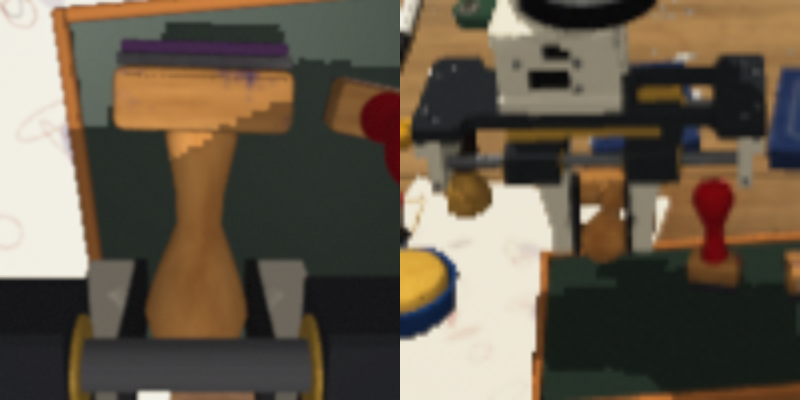

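Request:
jog_arm(commands=[{"x":0,"y":0,"z":0,"roll":0},{"x":0,"y":0,"z":0,"roll":0},{"x":0,"y":0,"z":0,"roll":0}], gripper=2.77)

```text
clock: 44.0
tool_pos: [0.6652, 0.2783, 0.0717]
orientation: [-180.0, 0.0, -88.5]
force: [-0.0, -0.2, -0.4]
opening: 0.0276
```

```bash
python3 -c "
from h import *
duo('m39.png')"
```

```text
t 44.0 [138.8   7.6  71.7] [-0.0115 -0.1602 -0.4204] 0.0276
```

View pics/m39.png

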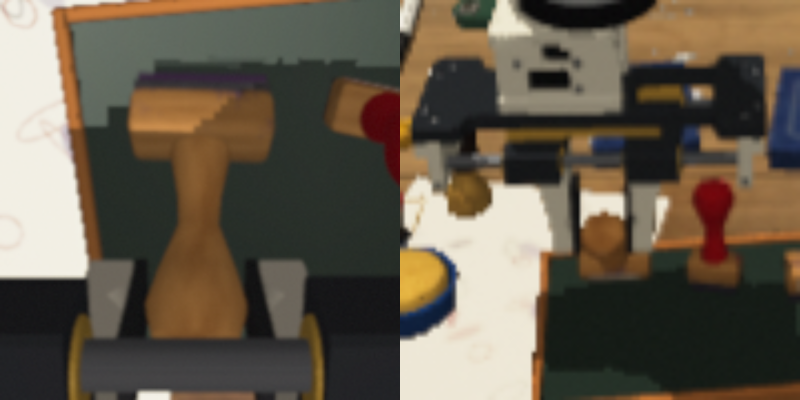

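Request:
jog_arm(commands=[{"x":0,"y":0,"z":0,"roll":0},{"x":0,"y":0,"z":0,"roll":0},{"x":0,"y":0,"z":0,"roll":0}], gripper=2.78)

```text
clock: 44.4
tool_pos: [0.6652, 0.2783, 0.0717]
orientation: [-180.0, 0.0, -88.5]
force: [-0.0, -0.1, -0.6]
opening: 0.0279
```

```bash
python3 -c "
from h import *
duo('m40.png')
basechk('b40.png',11,22)"
```

```text
t 44.4 [138.8   7.6  71.7] [-0.012  -0.0887 -0.6212] 0.0279
t 44.5 [138.8   7.7  71.7] [-0.7224 -0.1925 -0.6303] 0.0278
```

View pics/m40.png

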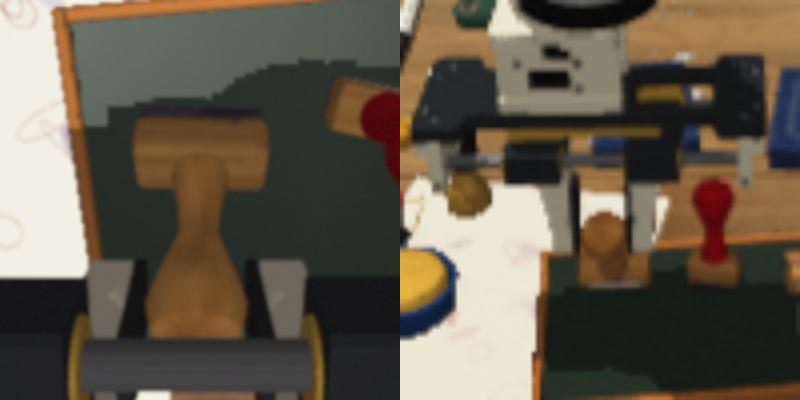

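View pics/b40.png

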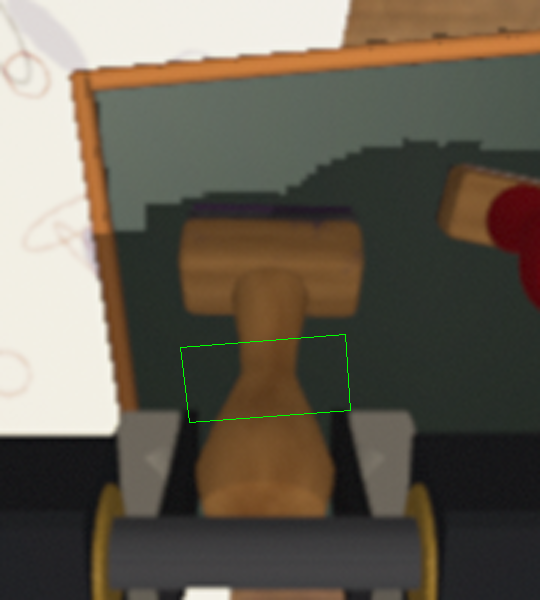

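Request:
jog_arm(commands=[{"x":0,"y":0,"z":0,"roll":0},{"x":0,"y":0,"z":0,"roll":0},{"x":0,"y":0,"z":0,"roll":0}], gripper=2.79)

```text
clock: 44.85
tool_pos: [0.6651, 0.2783, 0.0717]
orientation: [180.0, 0.0, -88.5]
force: [-0.7, -0.5, -0.7]
opening: 0.0279
```

```bash
python3 -c "
from h import *
basechk('b41.png',11,22)"
```

```text
t 44.9 [138.8   7.6  71.7] [-0.701  -0.5286 -0.6638] 0.0279
```

View pics/b41.png

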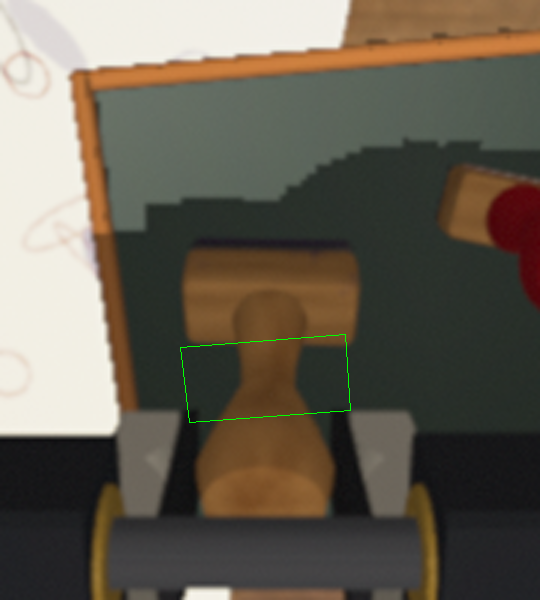

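Request:
jog_arm(commands=[{"x":0,"y":0,"z":0,"roll":0},{"x":0,"y":0,"z":0,"roll":0},{"x":0,"y":0,"z":0,"roll":0}], gripper=2.8)

```text
clock: 45.2
tool_pos: [0.6652, 0.2784, 0.0717]
orientation: [-180.0, 0.0, -88.5]
force: [-0.3, 0.1, -0.4]
opening: 0.0283
```

```bash
python3 -c "
from h import *
basechk('b42.png',11,22)"
```

```text
t 45.2 [138.8   7.7  71.7] [-0.3125  0.1124 -0.4341] 0.0283
```

View pics/b42.png

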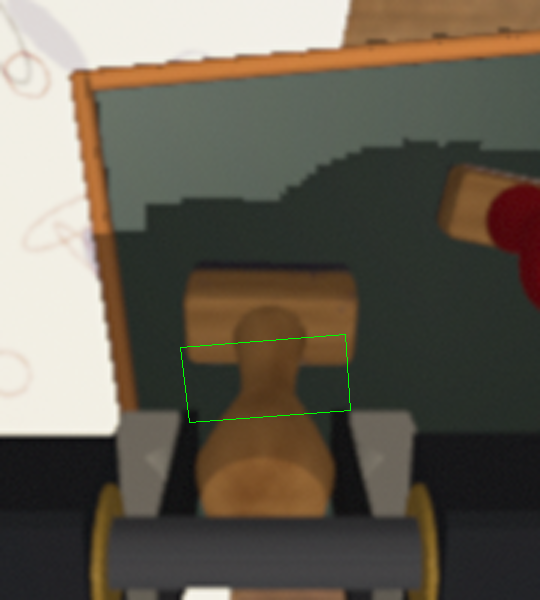

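Request:
jog_arm(commands=[{"x":0,"y":0,"z":0,"roll":0},{"x":0,"y":0,"z":0,"roll":0},{"x":0,"y":0,"z":0,"roll":0}], gripper=2.81)

```text
clock: 45.55
tool_pos: [0.6651, 0.2783, 0.0716]
orientation: [180.0, 0.0, -88.5]
force: [-0.4, 0.4, 0.0]
opening: 0.0281
```

```bash
python3 -c "
from h import *
basechk('b43.png',11,22)"
```

```text
t 45.5 [138.8   7.6  71.6] [-0.432   0.3753  0.0219] 0.0281
```

View pics/b43.png

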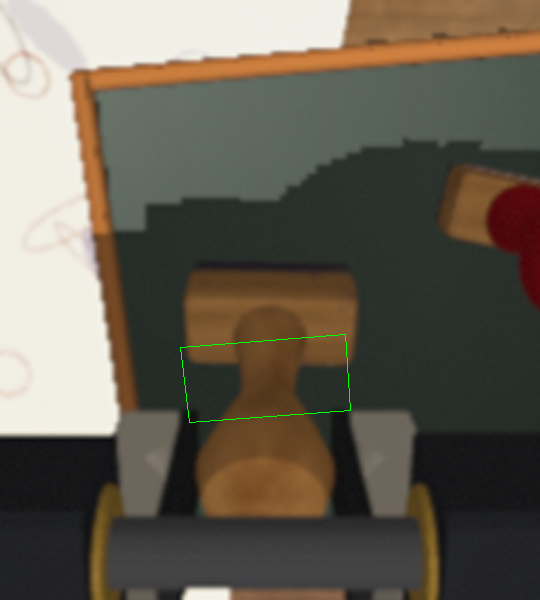

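Request:
jog_arm(commands=[{"x":0,"y":0,"z":0.1,"roll":0},{"x":0.4,"y":0,"z":0,"roll":0},{"x":0.4,"y":0,"z":0,"roll":0},{"x":0.3,"y":0,"z":0,"roll":0},{"x":0,"y":0,"z":0,"roll":0},{"x":0,"y":0,"z":0,"roll":0}])

```text
clock: 46.2
tool_pos: [0.6655, 0.2672, 0.0709]
orientation: [-180.0, 0.0, -88.5]
force: [-1.3, 0.9, 4.0]
opening: 0.0283
```

```bash
python3 -c "
from h import *
basechk('b44.png',11,22)"
```

```text
t 46.2 [138.   -3.5  70.9] [-1.3006  0.8767  3.9534] 0.0283
```

View pics/b44.png

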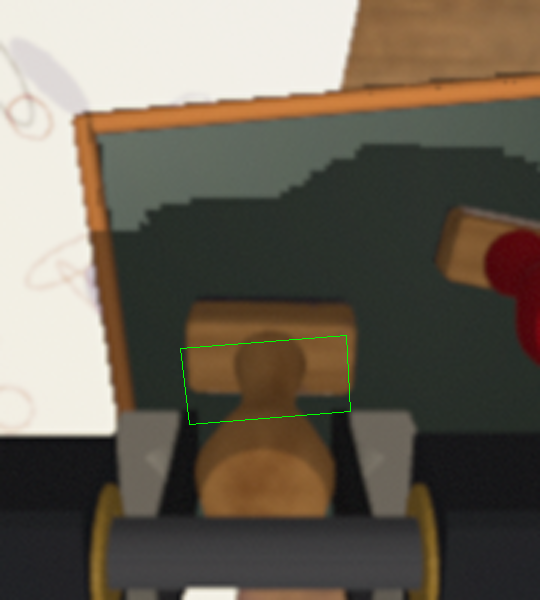

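Rotating on the floor edge as intended; another ~9 mm.

Request:
jog_arm(commands=[{"x":0.4,"y":0,"z":0,"roll":0},{"x":0.4,"y":0,"z":0,"roll":0},{"x":0.1,"y":0,"z":0,"roll":0},{"x":0,"y":0,"z":0,"roll":0},{"x":0,"y":0,"z":0,"roll":0}])

```text
clock: 46.75
tool_pos: [0.6656, 0.2582, 0.0704]
orientation: [180.0, -0.0, -88.5]
force: [-0.3, -0.2, 0.5]
opening: 0.0282
```

```bash
python3 -c "
from h import *
basechk('b45.png',11,22)"
```

```text
t 46.8 [137.1 -12.4  70.4] [-0.3427 -0.2422  0.4953] 0.0282
```

View pics/b45.png

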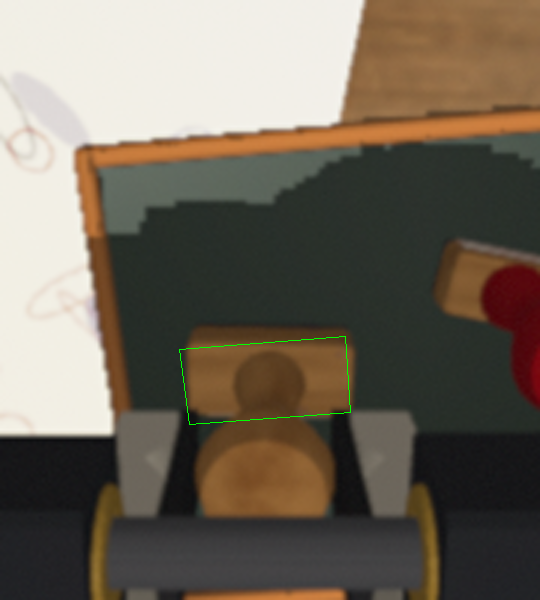

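Near upright; release and check.

Request:
jog_arm(commands=[{"x":0.15,"y":0,"z":0,"roll":0},{"x":0,"y":0,"z":0,"roll":0},{"x":0,"y":0,"z":0,"roll":0},{"x":0,"y":0,"z":0,"roll":0},{"x":0,"y":0,"z":0,"roll":0}], gripper=3.8)

```text
clock: 47.3
tool_pos: [0.6657, 0.2569, 0.0707]
orientation: [-180.0, 0.0, -88.5]
force: [-1.1, 0.1, -0.5]
opening: 0.0377
```

```bash
python3 -c "
from h import *
duo('m46.png')"
```

```text
t 47.3 [137.  -13.7  70.7] [-1.0508  0.0912 -0.4775] 0.0377
```

View pics/m46.png

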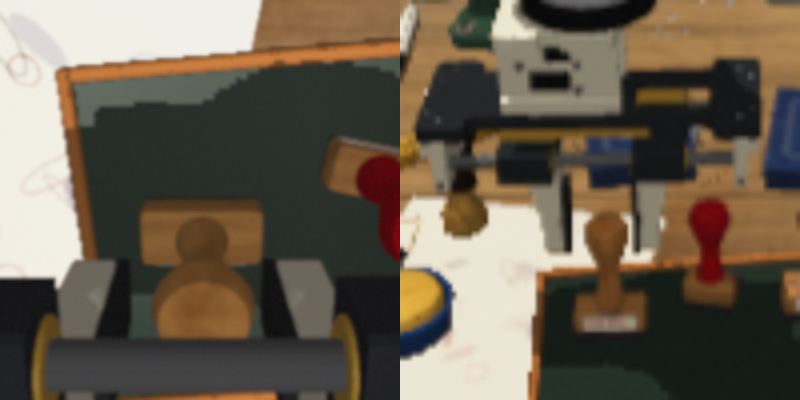

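Request:
jog_arm(commands=[{"x":0,"y":0,"z":-2,"roll":0},{"x":0,"y":0,"z":-4,"roll":0},{"x":0,"y":0,"z":-5,"roll":-0.085},{"x":-2,"y":3,"z":-3,"roll":0},{"x":-2.6,"y":5,"z":0,"roll":0},{"x":0,"y":5,"z":0,"roll":0},{"x":0,"y":5,"z":0,"roll":0},{"x":0,"y":5,"z":0,"roll":0},{"x":0,"y":4.7,"z":0,"roll":0},{"x":0,"y":0,"z":4,"roll":0},{"x":0,"y":0,"z":0,"roll":0},{"x":0,"y":0,"z":0,"roll":0}], gripper=4.6)

```text
clock: 48.6
tool_pos: [0.3916, 0.2696, 0.1712]
orientation: [180.0, -0.1, -83.6]
force: [0.3, 1.0, 0.4]
opening: 0.0461
```

Run:
```python
from h import *
o=ctrl.get_obs();print(o['clock'],tinv(o['tool_pos']),o['force'],o['orientation'])
im,c,_=snap('wrist','w50.png')
snap('side','s50.png',(180,220,340,310),5)
```

```text
48.6 [-134.1   29.   171.2] [0.3075 1.0163 0.3506] [179.9876  -0.0708 -83.606 ]
```

View pics/w50.png

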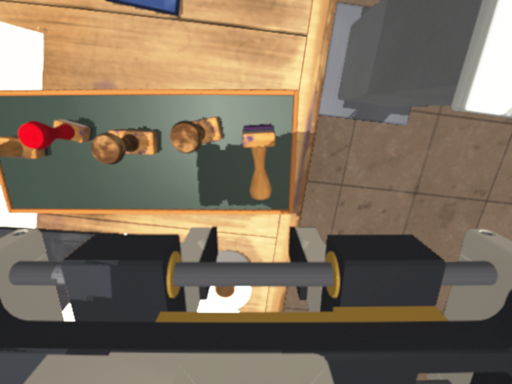

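View pics/s50.png

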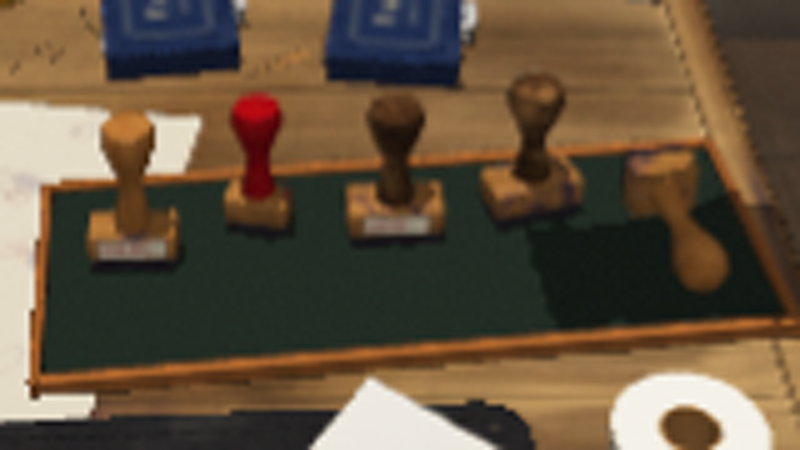

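Run:
```python
from h import *
o=ctrl.get_obs();c=cam(ctrl.snapshot('wrist'),o)
for n,p,z in [('faceT',(257,126),.036),('end',(261,199),.021),('knob',(261,188),.021),('neck',(259.5,160),.021),('fL',(243,126),.036),('fR',(273,126),.036),('lip',(296,210),.01)]:
    print(n,tinv(onz(c,p,z)))
```

```text
faceT [-137.1  -35.9   36. ]
end [-142.6   51.    21. ]
knob [-142.5   37.1   21. ]
neck [-140.4    3.3   21. ]
fL [-122.2  -35.9   36. ]
fR [-154.1  -36.    36. ]
lip [-187.6   69.4   10. ]
```

Request:
jog_arm(commands=[{"x":-0.8,"y":0.8,"z":4,"roll":0},{"x":0,"y":0,"z":4.5,"roll":-0.06},{"x":0,"y":0,"z":3.5,"roll":0},{"x":0,"y":0,"z":2,"roll":0},{"x":0,"y":0,"z":1,"roll":0},{"x":0,"y":0,"z":0.4,"roll":0},{"x":0,"y":0,"z":0,"roll":0},{"x":0,"y":0,"z":0,"roll":0}], gripper=4.2)

```text
clock: 49.55
tool_pos: [0.3831, 0.2774, 0.0177]
orientation: [-179.9, 0.1, -80.2]
force: [0.2, 0.7, -0.1]
opening: 0.0416
```

```bash
python3 -c "
from h import *
duo('m51.png')"
```

```text
t 49.5 [-141.6   37.7   17.7] [ 0.1823  0.6876 -0.0615] 0.0416
```

View pics/m51.png

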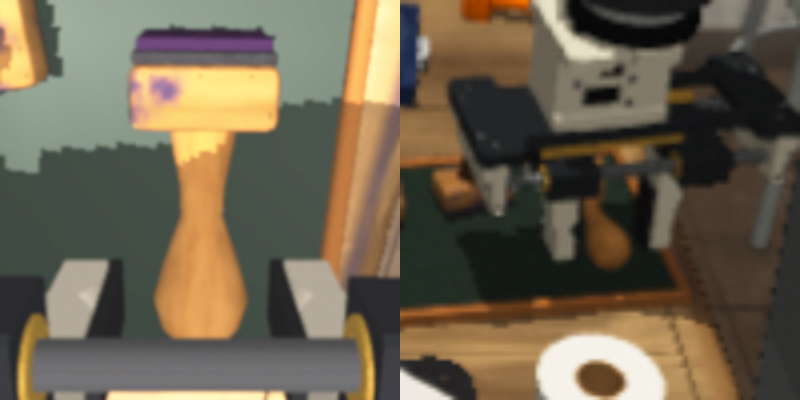

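Request:
jog_arm(commands=[{"x":0,"y":0,"z":0.35,"roll":0},{"x":0,"y":0,"z":0,"roll":0},{"x":0,"y":0,"z":0,"roll":0},{"x":0,"y":0,"z":0,"roll":0},{"x":0,"y":0,"z":0,"roll":0},{"x":0,"y":0,"z":0,"roll":0}], gripper=2.2)

```text
clock: 50.25
tool_pos: [0.3824, 0.2766, 0.0132]
orientation: [180.0, -0.0, -80.2]
force: [0.6, 0.2, 0.1]
opening: 0.025
```

Request:
jog_arm(commands=[{"x":0,"y":0,"z":-1,"roll":0},{"x":0,"y":0,"z":-1.5,"roll":0},{"x":0.5,"y":0,"z":-1.5,"roll":0},{"x":1,"y":0,"z":-1.5,"roll":0},{"x":1,"y":0,"z":-0.5,"roll":0},{"x":0.5,"y":0,"z":0,"roll":0},{"x":0,"y":0,"z":0,"roll":0},{"x":0,"y":0,"z":0,"roll":0}])

```text
clock: 51.05
tool_pos: [0.3874, 0.2468, 0.0727]
orientation: [180.0, -0.0, -80.2]
force: [0.1, -0.2, -1.2]
opening: 0.0248
```

```bash
python3 -c "
from h import *
duo('m52.png')"
```

```text
t 51.0 [-140.7    6.7   72.7] [ 0.084  -0.2134 -1.2063] 0.0248
```

View pics/m52.png

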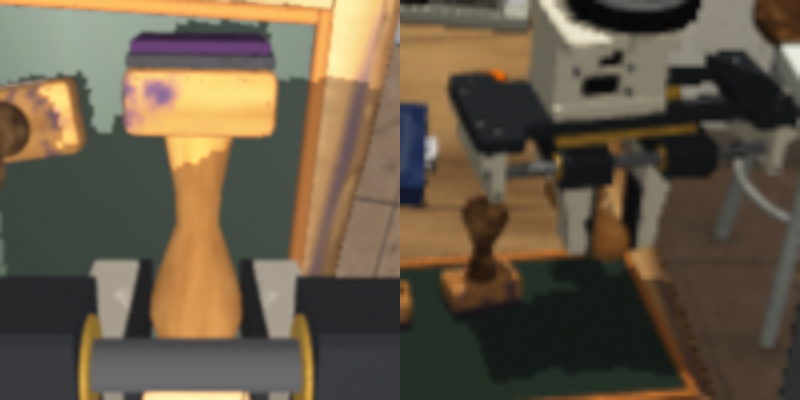

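Request:
jog_arm(commands=[{"x":0,"y":0,"z":-0.2,"roll":0},{"x":0,"y":0,"z":0,"roll":0},{"x":0,"y":0,"z":0,"roll":0}], gripper=2.53)

```text
clock: 51.45
tool_pos: [0.3875, 0.2472, 0.0751]
orientation: [180.0, -0.0, -80.2]
force: [-0.7, -0.2, -0.2]
opening: 0.0253
```

Request:
jog_arm(commands=[{"x":0,"y":0,"z":0,"roll":0},{"x":0,"y":0,"z":0,"roll":0},{"x":0,"y":0,"z":0,"roll":0}], gripper=2.55)

```text
clock: 51.75
tool_pos: [0.3875, 0.2471, 0.0752]
orientation: [180.0, 0.0, -80.2]
force: [-0.4, 0.6, -1.0]
opening: 0.0256
```

```bash
python3 -c "
from h import *
duo('m53.png')"
```

```text
t 51.8 [-140.6    7.1   75.2] [-0.38    0.5632 -0.9985] 0.0256
```

View pics/m53.png

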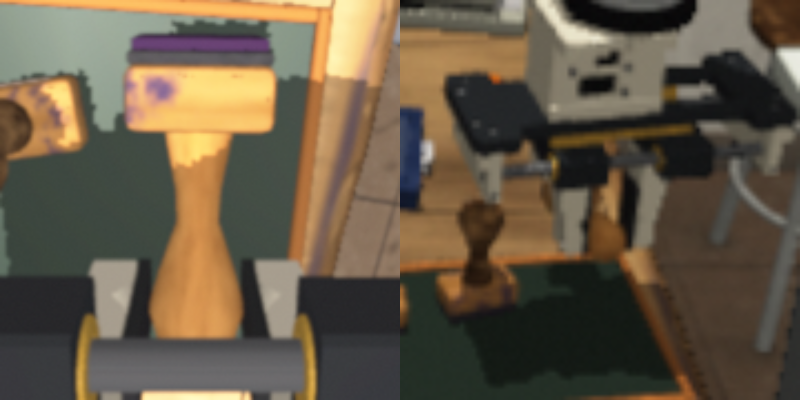

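Request:
jog_arm(commands=[{"x":0,"y":0,"z":0,"roll":0},{"x":0,"y":0,"z":0,"roll":0},{"x":0,"y":0,"z":0,"roll":0}], gripper=2.57)

```text
clock: 52.15
tool_pos: [0.3875, 0.2471, 0.0751]
orientation: [180.0, -0.0, -80.2]
force: [-0.5, -0.6, -0.6]
opening: 0.026
```

```bash
python3 -c "
from h import *
basechk('b54.png',15,18)"
```

```text
t 52.1 [-140.6    7.    75.1] [-0.5055 -0.6451 -0.6194] 0.0260
```

View pics/b54.png

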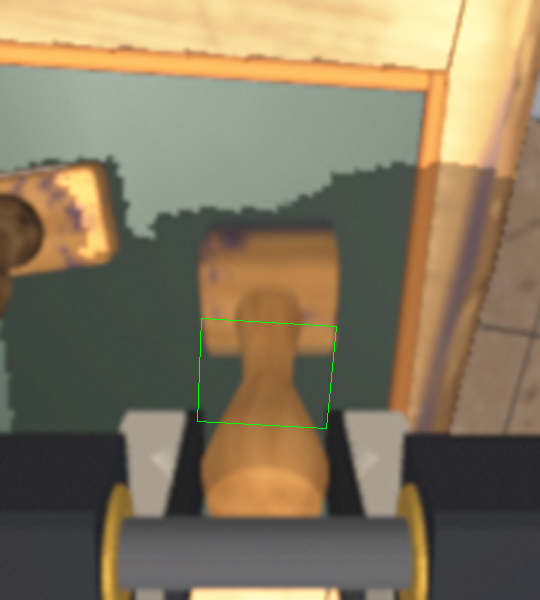

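Request:
jog_arm(commands=[{"x":0,"y":0,"z":0,"roll":0},{"x":0,"y":0,"z":0,"roll":0},{"x":0,"y":0,"z":0,"roll":0}], gripper=2.58)

```text
clock: 52.5
tool_pos: [0.3875, 0.2471, 0.0752]
orientation: [-180.0, 0.0, -80.2]
force: [-0.7, 0.0, -0.1]
opening: 0.0258
```

```bash
python3 -c "
from h import *
basechk('b55.png',15,18)"
```

```text
t 52.5 [-140.5    7.1   75.2] [-0.7449  0.0144 -0.1377] 0.0258
```

View pics/b55.png

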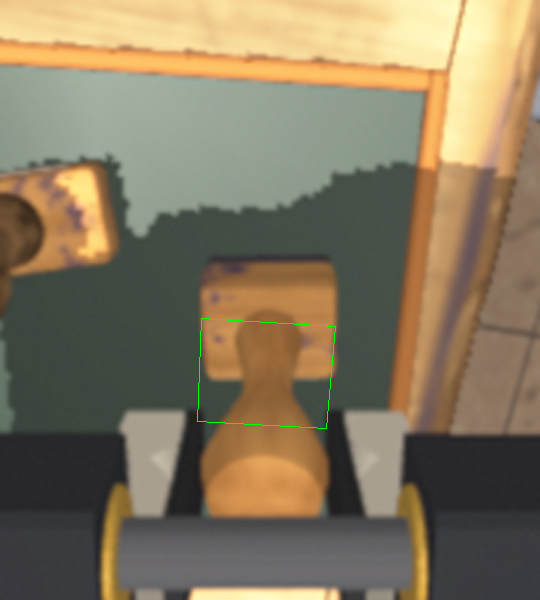

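Request:
jog_arm(commands=[{"x":0,"y":0,"z":0.2,"roll":0},{"x":0,"y":0,"z":0.1,"roll":0},{"x":0.4,"y":0,"z":0,"roll":0},{"x":0.4,"y":0,"z":0,"roll":0},{"x":0.3,"y":0,"z":0,"roll":0},{"x":0,"y":0,"z":0,"roll":0},{"x":0,"y":0,"z":0,"roll":0}])

```text
clock: 53.25
tool_pos: [0.3895, 0.2363, 0.0723]
orientation: [-180.0, 0.0, -80.2]
force: [0.0, -0.8, 4.1]
opening: 0.0257
```

```bash
python3 -c "
from h import *
basechk('b56.png',15,18)"
```

```text
t 53.2 [-139.7   -3.9   72.3] [ 0.018  -0.8235  4.1292] 0.0257
```

View pics/b56.png

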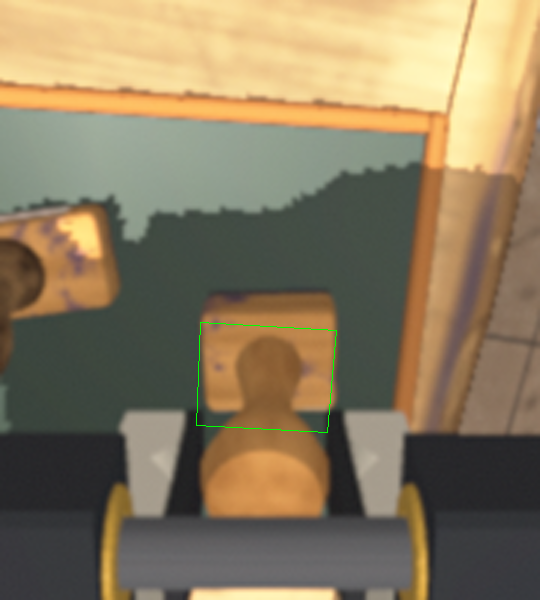

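Request:
jog_arm(commands=[{"x":0.4,"y":0,"z":0,"roll":0},{"x":0.2,"y":0,"z":0,"roll":0},{"x":0,"y":0,"z":0,"roll":0},{"x":0,"y":0,"z":0,"roll":0}])

```text
clock: 53.7
tool_pos: [0.3903, 0.2301, 0.072]
orientation: [180.0, -0.0, -80.2]
force: [-0.1, -1.4, -1.0]
opening: 0.0263
```

```bash
python3 -c "
from h import *
basechk('b57.png',15,18)"
```

```text
t 53.7 [-139.7  -10.1   72. ] [-0.1173 -1.4136 -1.0417] 0.0263
```

View pics/b57.png

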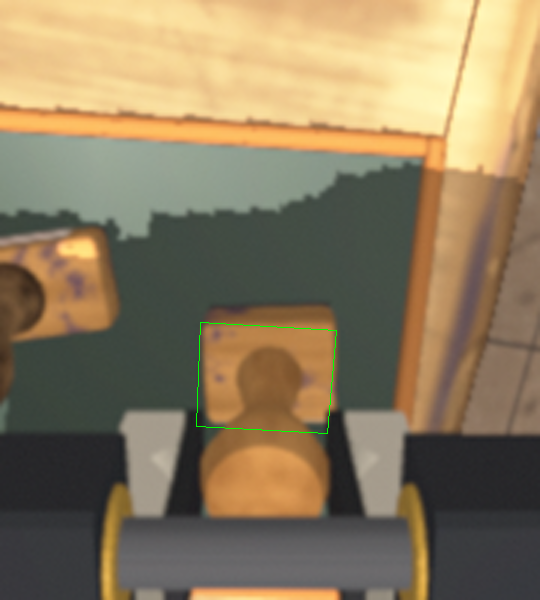

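Request:
jog_arm(commands=[{"x":0.1,"y":0,"z":0,"roll":0},{"x":0,"y":0,"z":0,"roll":0},{"x":0,"y":0,"z":0,"roll":0},{"x":0,"y":0,"z":0,"roll":0},{"x":0,"y":0,"z":0,"roll":0}], gripper=3.8)

```text
clock: 54.25
tool_pos: [0.3906, 0.2294, 0.0722]
orientation: [-180.0, 0.0, -80.2]
force: [-1.0, 0.3, -0.1]
opening: 0.0384
```

```bash
python3 -c "
from h import *
duo('m58.png')"
```

```text
t 54.2 [-139.5  -10.9   72.2] [-1.0371  0.3038 -0.0527] 0.0384
```

View pics/m58.png

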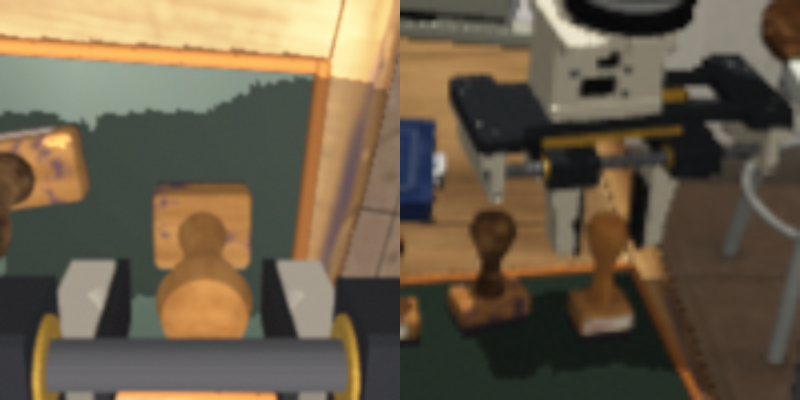

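Standing. Lift clear and check everything.

Request:
jog_arm(commands=[{"x":0,"y":0,"z":-2,"roll":0},{"x":0,"y":0,"z":-4,"roll":0},{"x":0,"y":0,"z":-5,"roll":0},{"x":0,"y":0,"z":-5,"roll":0},{"x":-2,"y":-5,"z":-2,"roll":0},{"x":-2,"y":-5,"z":0,"roll":0},{"x":-2,"y":-3,"z":0,"roll":0},{"x":0,"y":0,"z":0,"roll":0},{"x":0,"y":0,"z":0,"roll":0},{"x":0,"y":0,"z":0,"roll":0}])

```text
clock: 55.35
tool_pos: [0.4987, 0.3044, 0.2493]
orientation: [180.0, -0.0, -80.2]
force: [0.3, -0.3, 0.0]
opening: 0.0383
```

```bash
python3 - <<'E'
from h import *
o=ctrl.get_obs();print(o['clock'],tinv(o['tool_pos']),o['force'])
snap('wrist','w60.png')
im,_,_=snap('side');cv2.imwrite('pics/s60.png',cv2.resize(im[110:320,170:350],None,fx=2.85,fy=2.85,interpolation=2));cv2.imwrite('pics/s60f.png',im)
im,_,_=snap('top');cv2.imwrite('pics/t60.png',im)
E
python3 ov.py s61.png
```

```text
55.35 [-23.7  51.9 249.3] [ 0.2641 -0.3062  0.0222]
```

View pics/s60.png

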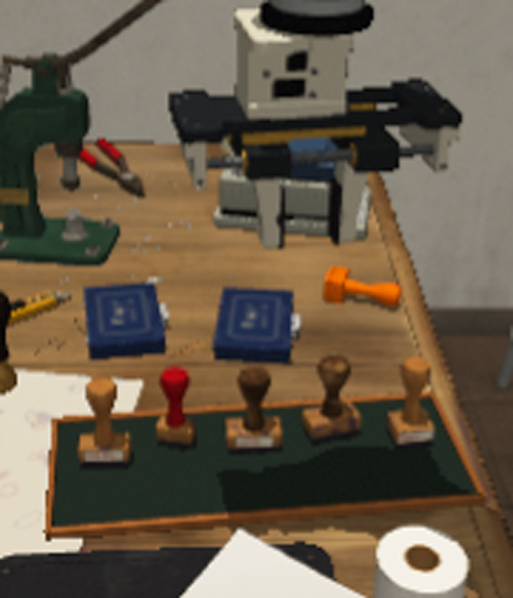

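View pics/w60.png

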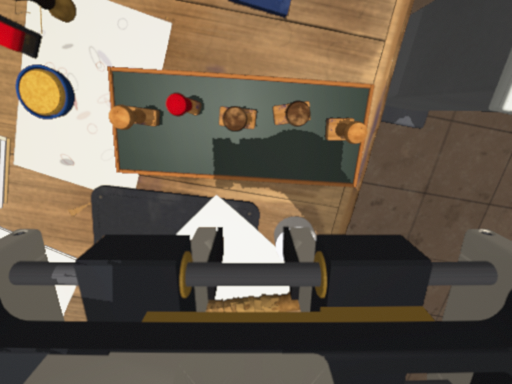

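View pics/s61.png

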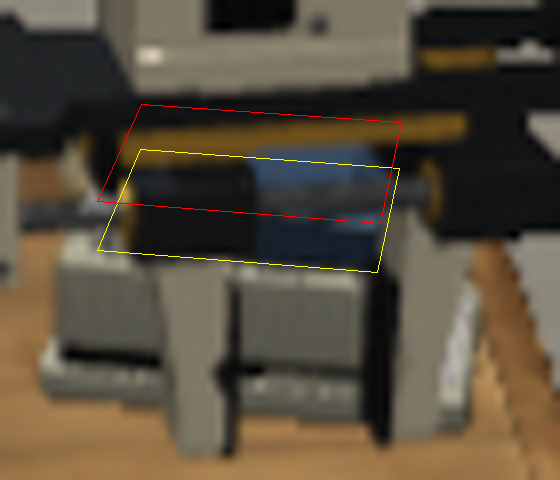

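View pics/t60.png

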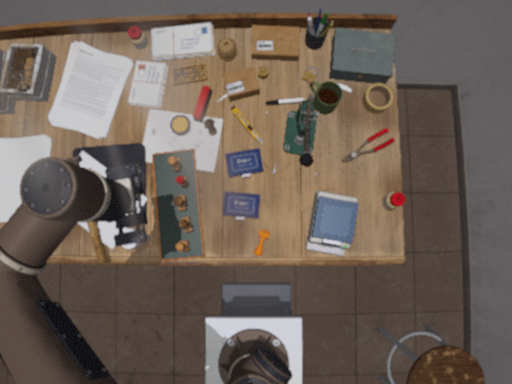

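Run:
```python
from h import *
s,cs,_=snap('side')
S=6;x0,y0=190,200
k=cv2.resize(s[y0:245,x0:290],None,fx=S,fy=S,interpolation=2)
for h,yaw in (((.7164,.0385),10),((.570,.037),-4.5)):
    a=np.radians(yaw);ex=np.array([np.cos(a),np.sin(a),0]);ey=np.array([-ex[1],ex[0],0]);H=np.array([h[0],h[1],0])
    for th,col in ((0,(0,255,0)),(.08,(0,0,255))):
        P=[]
        for r,y in ((0,-.06),(.083,-.06),(.083,.06),(0,.06)):
            P.append(H+ey*y+ex*(-r*np.cos(th)+.008*np.sin(th))+[0,0,.011+r*np.sin(th)+.008*np.cos(th)])
        u=((proj(cs,np.array(P))+.5-[x0,y0])*S).astype(np.int32);cv2.polylines(k,[u],True,col,1)
cv2.imwrite('pics/s62.png',k)
```

```text
(no output)
```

View pics/s62.png

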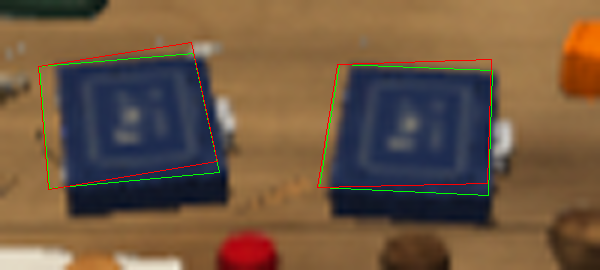

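Run:
```python
from h import *
print(ctrl.get_obs()['clock']); print(ctrl.close_job())
```

```text
55.6
the job is handed in; nothing more can be done
None
```

The desk is closed up and the job was handed in at 55.6 s. No verdict is reported, so what follows rests on my own last checks.

- **Day wheel:** I rolled it towards the robot with a fingertip over several strokes. A view from almost straight above, taken before shutting the cover, put it about 0.09 rad past the mark, inside the 0.17 rad limit. The cover now hides it, so I could not check it again.
- **Machine cover:** I swung it over from behind and pressed it down. After I let go it stayed down, and a touch test found its top face at about 102 mm, the height given for shut. I pressed it about 8 mm below that without feeling the catch click, so I take it as caught because it did not rise again.
- **Ink pads:** Both lids were pressed to a hard stop at about 19 mm, the height given for shut. In the last side picture both lids look level. My overlay drawing was out of line with the tins, so that check is rough.
- **Stamps:** All three toppled stamps (a, b and c) were present. I lifted each by its knob, let it swing down in a slackened grip and set it upright on the tray floor. The last side, wrist and top pictures show all five stamps standing inside the lips. I judged the tilt by eye and did not measure it.
- **Rest of the desk:** The label roll, glue jar and orange look-alike were not touched. The gripper is open and clear of everything. I did not notice a stamp being knocked or the grip slackening during the run.

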